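Tip the tray cover flat and close the section tray

TASK

The grey half-round cover of the section cutter's waste tray has been left standing on its straight edge on the bench. Tip it over with a light push so that it comes to lie by itself flat on the bench with its knob up, then pick it up, turn it to match the half-round tray and lower it gently into the tray's recess, in under the overhanging head, until it lies fully home all round, and let go of it. Leave the bottle, the jar, the slide box and the steel pot where they stand.

Things in the scene. Friction and masses are not known exactly. Their poses are not given: they have to be found in the camera images.
- cover_mid (a point): Middle of the loose grey half-round cover: half disc of radius 90 mm, 12 mm thick, 0.15 to 0.25 kg, straight edge 180 mm long. Point at mid-thickness, 40 mm from the straight edge, 50 mm from the crown. x is the plate's normal, to the knob side; y along the straight edge; z towards the crown. At the start it stands on its straight edge (z up). Lying flat knob up, x is up and the point 6 mm above the bench.
- cover_knob (a point): Centre of the cover's black knob, a block on the +x face, 25 mm along x from cover_mid (axes alike): 22 mm wide along y, 30 mm along z, standing 38 mm out of the face. With the cover lying flat the knob's top is 50 mm above the bench.
- cover: The same cover; origin at the middle of its straight edge (lowest point while standing, when the crown is 90 mm and the knob's axis 40 mm above the bench), axes alike. While it stands, a push of under 1 N near the crown towards -x tips it onto its plain face once it leans about 10 degrees.
- tray_seat (a point): Where cover_mid must be when the cover is home, 68 mm above the bench. z up; y from the tray's straight side to its round side, away from the housing; x along the straight side. Home, the knob points up and the crown to +y. The recess is the cover's outline with 4 mm play all round: dark ledge 62 mm high within a white rim 70 mm high, outer radius 101 mm about a point 40 mm behind (-y).
- head_edge (a point): Middle of the lower front edge of the cutter's grey head, 150 mm above the bench, axes as tray_seat. The head overhangs the tray's straight side: 200 mm wide along x, up to 250 mm high, front face 14 mm behind (-y) the seated cover's knob axis. So the cover goes in below it from the +y side, held by the knob with the tool's rear leaning to +y by about 35 degrees.
- cutter: White section cutter with its half-round tray, fixed to the bench; origin on the bench at the middle of the tray's straight side (44 mm behind tray_seat), axes as tray_seat. Its housing (20 mm and more behind the origin, 340 mm wide) is 260 mm high, with a display box on it up to 316 mm.
- bottle_mid (a point): Centre of an upright amber glass bottle, diameter 62 mm, 190 mm high; loose bystander.
- jar_mid (a point): Centre of an upright white jar, diameter 60 mm, 100 mm high; loose bystander.
- slidebox_mid (a point): Centre of a flat blue and white slide box, 92 by 62 mm, 36 mm high; loose bystander.
- pot_mid (a point): Centre of an upright open steel pot, rim diameter 64 mm, 85 mm high; loose bystander, in front of the tray's round side.

How it is judged (in metres and radians):
On the way:
1. the cover has tipped over and lies flat on the bench, knob up, untouched (angle between cover_mid's own x axis and vertical below 0.08 rad and height (world z) of cover_mid below 0.012 m and contact force between the fingers and cover below 0.3 N), for 0.2 s.
At the end, for the whole second after the job is handed in: The cover lies fully home in the tray's recess, knob up: its middle within 8 mm horizontally and 3 mm in height of the seat, level within 0.06 rad, its straight edge along the tray's within 0.1 rad, released and at rest (horizontal distance between cover_mid and tray_seat below 0.008 m and z of cover_mid in the frame of tray_seat between -0.003 and 0.003 m and angle between cover_mid's own x axis and vertical below 0.06 rad and angle between the z axis of cover_mid and the y axis of tray_seat, either way round below 0.1 rad and linear speed of cover below 0.02 m/s); the robot touches nothing.
It fails at once if the bottle, jar, slide box or steel pot is moved by more than 20 mm or knocked over (distance of any of bottle_mid, jar_mid, slidebox_mid, pot_mid from where it was at the start of the episode above 0.02 m).
It fails at once if the standing cover is pushed with more than 10 N (angle between cover_mid's own x axis and vertical above 1.2 rad and contact force between any of the arm, the fingers and cover above 10 N).
It fails at once if the cover is banged or pressed onto the cutter or tray with more than 30 N (contact force between cover and cutter above 30 N).
It also fails if it takes over 64 s, if anything falls off the work surface, if the arm or the gripper's body presses on something with over 40 N, if the wrist force passes 120 N, or if a joint passes its speed limit or range.

ROBOT

A 6-joint arm with a two-finger parallel gripper is mounted at the origin on the work surface. World frame = base frame: x ahead of the robot, y to its left, z up, the work surface at z = 0. Lengths are in mm, angles in degrees, forces in N, time in s.
With the tool pointing down it reaches from about 350 to 850 mm from the base axis. Payload 8.1 kg.
Tool frame: the origin (TCP) lies midway between the tips of the shut fingers; the grasp point (between the pads) lies 19 mm behind it; z points along the fingers, y is the direction in which the jaws open and shut (so a half turn about z gives the same grasp; the last joint's range is limited). The gripper opens to 85 mm and grips with 20 to 120 N. Pads are 22 mm wide; open, the fingers measure 114 mm over their backs; the gripper's body (76 mm by 85 mm) begins 54 mm behind the grasp point. The pads swing forward as they close: fully open they stand 13 mm farther back than shut.
Start: joints at [63.575, 7.471, 85.268, -0, 87.261, -4.893], TCP at [220.189, 558.142, 231.292] pointing down, gripper open.
Joint ranges: [-169.43, 169.43], [-51.17, 129.36], [1.28, 143.12], [-76.62, 256.62], [0, 156.53], [-152.29, 152.29]. Speed limits (degrees/s): [136.94, 136.94, 159.86, 180, 180, 180].

INTERFACE

Orientations are given as [roll, pitch, yaw] about the fixed x, y, z axes, in that order (R = Rz(yaw) Ry(pitch) Rx(roll)).
In Python, from bench import r gives the robot as it stands.
- The arm moves only by the shell command python3 -m jog 'ROWS' [FORCE]. ROWS is JSON, a list of rows, each a list of 5 numbers: the shift along the tool's x, y, z in m, then the turn about the tool's z in rad, then the opening, from 0 (shut) to 1 (fully open). A call has 1 to 20 rows; each row is the pose to reach, as a shift and turn from the pose measured when the call began, along the tool's axes at that moment; what a row does not reach only later rows make up. A row lasts 1/10 s, in which the tool goes at most 50 mm and 8.59 degrees, less where a joint would pass 70% of its speed; a pose out of reach is approached as far as the arm can. A call with a gripper value outside its range is refused whole. The fingers move at their own pace and stop on an object; FORCE is the grip in N (left out, the last holds). Time passes only in rows, so rows that repeat a pose let the fingers close. It gives the time, the measured TCP pose, the force and the opening at its end, in the units of the state.
- r.sense(): the state, without advancing time (a new reading comes with each control period).
- r.snapshot(name): name is "scene" or "top" or "wrist"; returns a dict with "pixels" (384x512x3 uint8, red, green, blue), "K" (3x3 intrinsics, pixels), "R" (3x3) and "t" (3): a world point X has camera coordinates R X + t. Camera axes: x right, y down, z forward; pixel columns grow to the right and rows downward; lengths in mm; the calibration is good to about 2 mm. The wrist camera is an equidistant fisheye: a pixel r from the principal point sees the ray r / f radians off the axis. A picture is of the moment at which its call begins. There is no depth.
- r.hand_in(): hands the job in, once; it reports no verdict.
The state is a dict: "time": time; "joint_pos": joint angles; "qd": joint speeds; "joint_efforts": joint torques, N m; "tool_pos": TCP position; "tcp_rot": TCP orientation; "ft_force": force on the tool from outside, world axes, zero at the start; "wrist_torque": the same for the moment, N m; "finger_gap": finger opening in mm.
Only numpy, scipy, OpenCV 4.12 (cv2) and the standard library are available. Lean on these libraries where they do the work, as an engineer would, in place of code of your own. Each camera call takes 0.05 s, during which the arm holds its last target.

## Working session

There is one attempt and no reset: what is moved stays moved. The work goes in short steps, Python scripts to look and compute and a shell command to move; the robot and the scene stay as the last step left them, time stands still between calls to the robot, and variables do not carry over. Pictures are saved under pics/ and viewed, and the job is handed in when it is done.

```bash
ls; mkdir -p pics; cat > h.py <<'E'
import numpy as np, cv2, json
from scipy.spatial.transform import Rotation as Ro
from bench import r
def snap(n,f,scale=1.5):
    s=r.snapshot(n); p=np.array(s['pixels'])
    cv2.imwrite('pics/'+f,cv2.resize(p[:,:,::-1],None,fx=scale,fy=scale)); np.savez('pics/'+f[:-4]+'.npz',**{k:np.array(v) for k,v in s.items()}); return s
def load(f): return np.load('pics/'+f+'.npz')
def ray(s,u,v,fish=False):
    K,R,t=[np.array(s[k],float) for k in('K','R','t')]
    a=(u-K[0,2])/K[0,0]; b=(v-K[1,2])/K[1,1]
    if fish:
        th=np.hypot(a,b); q=np.sin(th)/th if th>1e-9 else 1; d=np.array([a*q,b*q,np.cos(th)])
    else: d=np.array([a,b,1])
    return -R.T@t, R.T@d
def plane(s,u,v,z,fish=False):
    o,d=ray(s,u,v,fish); return o+d*(z-o[2])/d[2]
def proj(s,X):
    K,R,t=[np.array(s[k],float) for k in('K','R','t')]
    c=R@np.array(X,float)+t; return (K@c/c[2])[:2]
E
python3 - <<'E'
from h import *
for n in('scene','top','wrist'):
    s=snap(n,n+'0.png'); print(n,np.array(s['K']).round(1).tolist(),(-np.array(s['R']).T@np.array(s['t'])).round(0))
print(r.sense())
E
```

```text
pics
scene [[365.1, 0.0, 255.5], [0.0, 365.1, 188.8], [0.0, 0.0, 1.0]] [ 944. -363.  860.]
top [[437.0, 0.0, 260.2], [0.0, 437.0, 198.7], [0.0, 0.0, 1.0]] [ 266.  -31. 1109.]
wrist [[297.3, 0.0, 256.4], [0.0, 297.3, 192.3], [0.0, 0.0, 1.0]] [144. 587. 373.]
{'time': 0.15, 'joint_pos': array([ 6.35767029e+01,  7.50526853e+00,  8.53138707e+01, -8.21227018e-04,
        8.72613472e+01, -4.89308394e+00]), 'qd': array([-0.09567964, -0.11670624, -0.11781992, -0.15932125,  0.04027281,
       -0.01672599]), 'joint_efforts': array([ 7.08431417e-04, -5.70058286e+01, -5.01162064e+01, -2.75739274e-05,
        9.31611168e-03,  1.07209951e-05]), 'tool_pos': array([219.99564765, 557.77087556, 230.49467784]), 'tcp_rot': array([-1.79919737e+02, -6.04797996e-03,  1.58469822e+02]), 'ft_force': array([-1.17514438,  0.02505748,  0.64247484]), 'wrist_torque': array([ 0.00467813, -0.01488524, -0.02108243]), 'finger_gap': 85.27059183374121}
```

View pics/scene0.png

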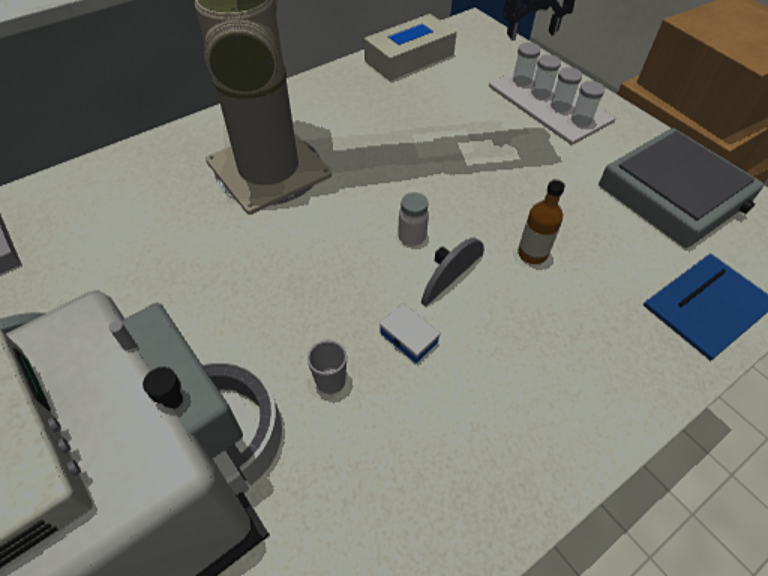

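View pics/top0.png

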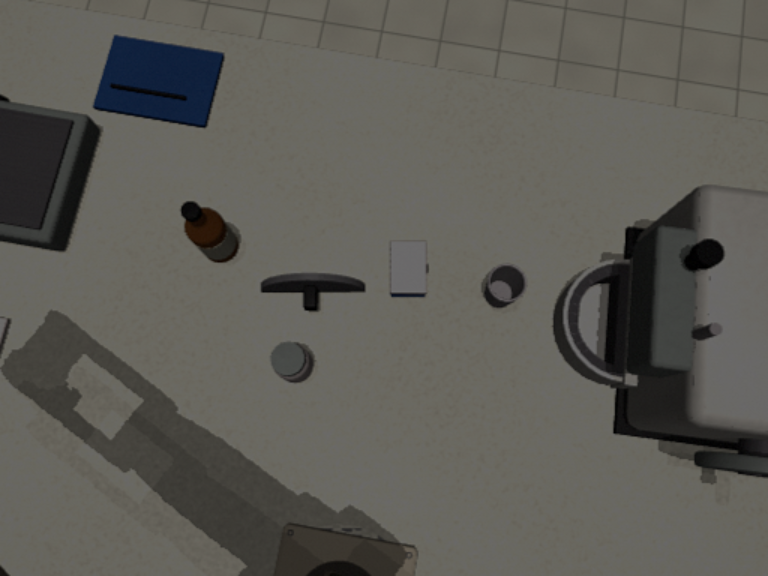

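View pics/wrist0.png

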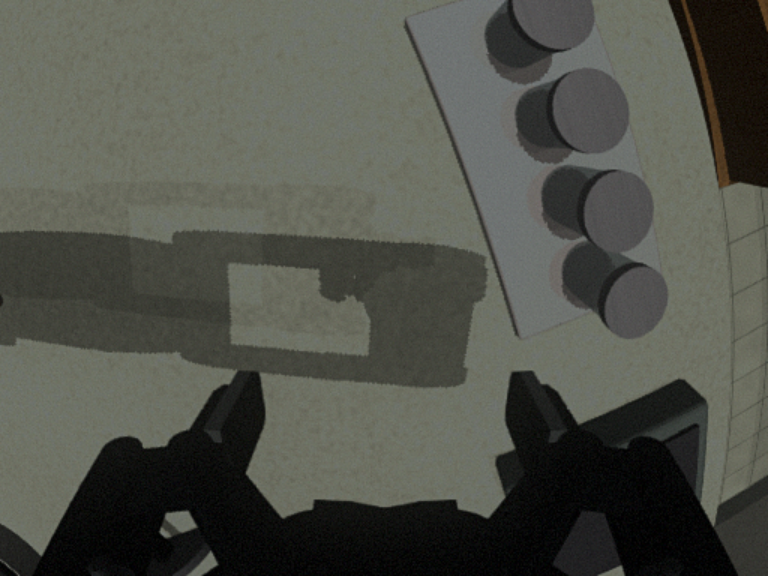

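```bash
python3 - <<'E'
from h import *
for n,box in (('top0',(340,140,512,310)),('scene0',(0,170,220,384)),('top0',(120,120,360,270)),('scene0',(190,110,390,270))):
    s=load(n); x0,y0,x1,y1=box; p=s['pixels'][y0:y1,x0:x1,::-1]
    f=min(800/(x1-x0),600/(y1-y0)); p=np.clip(p.astype(float)*1.6,0,255).astype(np.uint8)
    q=cv2.resize(p,None,fx=f,fy=f,interpolation=cv2.INTER_CUBIC)
    for u in range((x0//20+1)*20,x1,20): cv2.putText(q,str(u),(int((u-x0)*f),10),0,.4,(0,0,255)); cv2.line(q,(int((u-x0)*f),12),(int((u-x0)*f),20),(0,0,255))
    for v in range((y0//20+1)*20,y1,20): cv2.putText(q,str(v),(0,int((v-y0)*f)),0,.4,(0,0,255))
    cv2.imwrite(f'pics/crop_{n}_{x0}.png',q)
E
```

```text
(no output)
```

View pics/crop_top0_340.png

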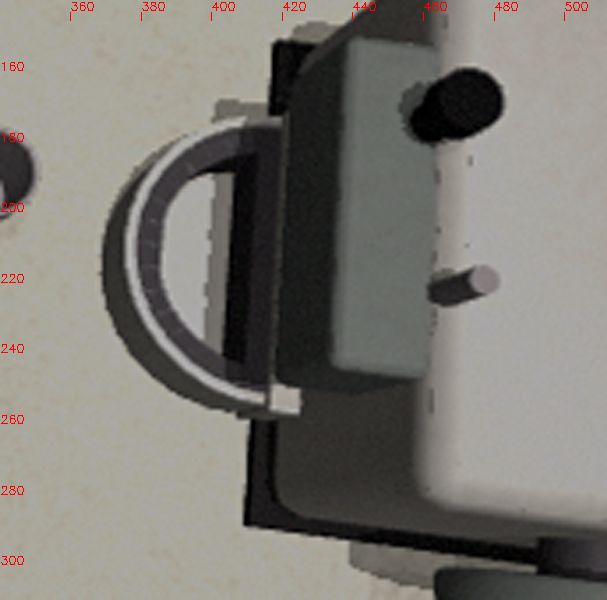

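View pics/crop_scene0_0.png

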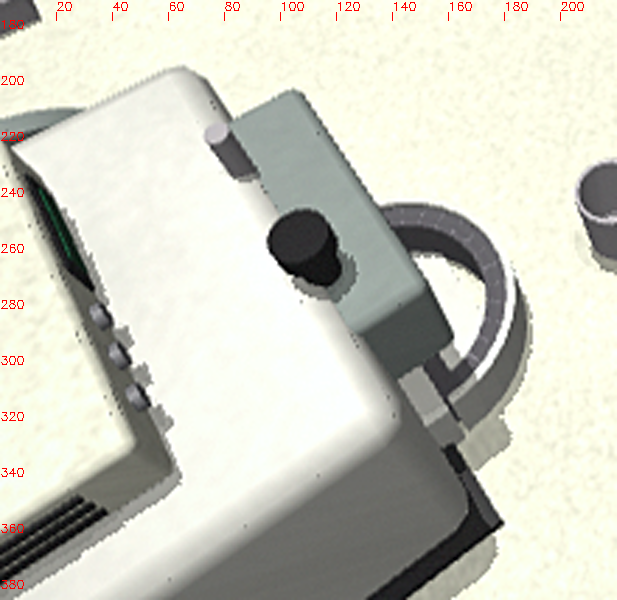

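View pics/crop_top0_120.png

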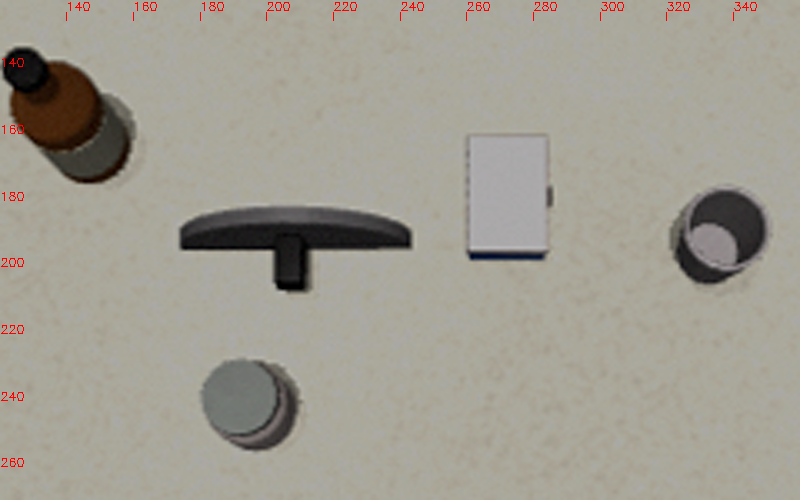

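View pics/crop_scene0_190.png

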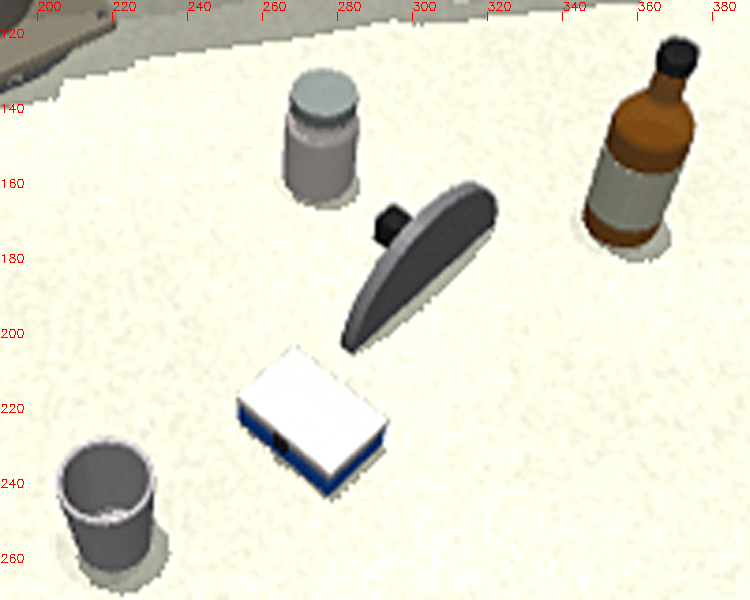

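```bash
cat > m.py <<'E'
from h import *
from scipy.optimize import least_squares
s=load('top0'); P=s['pixels'].astype(int)
print('cover base corners',plane(s,174,194.6,0),plane(s,243.2,194.6,0))
for v in (192,207.5): print('knob',plane(s,202.7,v,40 if v==192 else 55),plane(s,211.5,v,40 if v==192 else 55))
s2=load('scene0')
# rim: white pixels
g=P.min(2); 
sub=g[165:265,368:425]
m=np.zeros(g.shape,np.uint8); m[165:265,368:422]=(g[165:265,368:422]>125)
n,lab,st,c=cv2.connectedComponentsWithStats(m)
print(st[:6],np.percentile(sub,[5,50,90,99]))
np.save('pics/lab.npy',lab)
cv2.imwrite('pics/lab.png',cv2.resize(m*255,None,fx=1.5,fy=1.5))
E
python3 m.py; python3 - <<'E'
from h import *
s=load('top0');P=s['pixels'].min(2)
for v in(190,200,211,220,240): print(v,P[v,366:420].tolist())
E
```

```text
cover base corners [472.09401271 228.44210517   0.        ] [504.06019325  51.55351374   0.        ]
knob [483.98860706 149.77456245  40.        ] [487.91255705 128.06460036  40.        ]
knob [442.70325671 139.28335093  55.        ] [446.53915546 118.03925934  55.        ]
[[     0      0    512    384 196608]] [  7.  56. 102. 108.]
190 [96, 97, 97, 99, 99, 100, 100, 101, 101, 97, 87, 58, 49, 26, 37, 77, 105, 106, 93, 43, 35, 37, 34, 36, 35, 34, 36, 29, 31, 66, 92, 94, 100, 89, 65, 64, 66, 66, 67, 58, 17, 4, 7, 5, 7, 7, 10, 18, 19, 18, 17, 18, 18, 28]
200 [99, 97, 96, 95, 88, 53, 30, 27, 26, 26, 54, 96, 109, 94, 36, 37, 37, 37, 36, 34, 48, 83, 106, 104, 104, 104, 104, 104, 105, 103, 104, 103, 103, 93, 61, 63, 66, 67, 63, 42, 1, 6, 4, 7, 3, 8, 17, 18, 18, 19, 18, 15, 21, 28]
211 [98, 102, 90, 25, 26, 28, 30, 26, 25, 66, 109, 102, 76, 33, 38, 38, 37, 36, 31, 64, 105, 105, 104, 104, 104, 103, 104, 103, 102, 102, 102, 104, 105, 94, 62, 63, 66, 68, 57, 1, 6, 7, 7, 9, 4, 16, 17, 17, 19, 17, 18, 20, 28, 29]
220 [98, 100, 85, 23, 27, 29, 28, 29, 29, 26, 58, 99, 108, 93, 35, 37, 37, 37, 35, 52, 88, 107, 103, 104, 103, 104, 104, 104, 103, 102, 105, 97, 69, 63, 64, 64, 67, 57, 16, 5, 5, 8, 5, 4, 13, 17, 19, 17, 19, 18, 18, 21, 27, 24]
240 [98, 98, 99, 99, 100, 101, 102, 102, 102, 99, 80, 36, 30, 30, 31, 31, 33, 35, 31, 33, 33, 56, 91, 108, 106, 93, 57, 35, 37, 37, 35, 36, 35, 35, 38, 45, 42, 7, 5, 7, 5, 10, 5, 8, 19, 18, 20, 19, 17, 21, 29, 31, 15, 16]
```

```bash
cat > m2.py <<'E'
from h import *
from scipy.optimize import least_squares
s=load('top0'); P=cv2.GaussianBlur(s['pixels'],(0,0),.5).min(2).astype(float)
def cross(a,i0,t,up):
    return
out=[];inn=[]
for v in range(182,250):
    row=P[v]
    # find bright peak run: outer dark run first
    lo=None
    for u in range(367,420):
        if row[u]<45: lo=u;break
    if lo is None: continue
    for u in range(lo,min(lo+25,425)):
        if row[u]<67<=row[u+1]: 
            uo=u+(67-row[u])/(row[u+1]-row[u]); break
    else: continue
    for w in range(u+1,u+14):
        if row[w]>=67>row[w+1]: ui=w+(row[w]-67)/(row[w]-row[w+1]); break
    else: continue
    out.append(plane(s,uo,v,70)[:2]); inn.append(plane(s,ui,v,70)[:2])
out=np.array(out);inn=np.array(inn)
def f(p,free=False):
    d=lambda A:np.hypot(*(A-p[:2]).T)
    return np.r_[d(out)-p[2],d(inn)-p[3]]
q=least_squares(f,[300,-370,101,94],loss='soft_l1'); print('free',q.x,np.std(q.fun),len(out))
q=least_squares(lambda p:f([p[0],p[1],101,94]),[300,-370],loss='soft_l1'); print('fixed',q.x,np.std(q.fun))
C=q.x
def cr(x,y):return 340+x/3.53,140+y/3.53
for nm,a,b,z in(('baseplate',(247,525),(262,420),0),('head low edge',(300,85),(276,380),150),('head top front',(346,40),(331,370),250),('ledge',(283,115),(268,385),62)):
    A=plane(s,*cr(*a),z);B=plane(s,*cr(*b),z); d=B-A; print(nm,A[:2].round(1),B[:2].round(1),np.degrees(np.arctan2(d[1],d[0])))
for nm,u,v,z in (('pot rim',335,189,85),('box',272,179.5,36),('jar top',192.5,239,100),('bottle base',146,168,20)): print(nm,plane(s,u,v,z).round(0))
E
python3 m2.py
```

```text
free [-720476.02855745 1931026.87147749 2061495.49808138 2061503.98913691] 11.170594708389245 62
fixed [ 458.55128125 -206.47414778] 19.876334113973904
baseplate [ 341.9 -401.3] [ 417.1 -404.1] -2.118690313241668
head low edge [ 616.1 -355.4] [ 422.9 -359.6] -178.76896001146966
head top front [ 611.7 -345.4] [ 417.6 -355. ] -177.16568717694437
ledge [ 624.2 -375.6] [ 432.9 -384.8] -177.25753804272816
pot rim [ 539. -170.   85.]
box [548. -16.  36.]
jar top [358. 140. 100.]
bottle base [524. 310.  20.]
```

```bash
sed -i 's/\[300,-370,101,94\]/[515,-380,101,94]/; s/\[300,-370\]/[515,-380]/' m2.py; cat >> m2.py <<'E'
print('resid',np.c_[out,np.hypot(*(out-C).T)-101,np.hypot(*(inn-C).T)-94].round(1)[::5])
# direction from edges: fit lines by gradient
def edge(rows,c0,c1,frm,to,z):
    pts=[]
    for v in rows:
        g=np.diff(P[v]); a=int(np.interp(v,*frm))  # approx col
        seg=g[a-4:a+5]; k=np.argmax(np.abs(seg)); u=a-4+k+.5; pts.append(plane(s,u,v,z)[:2])
    pts=np.array(pts); vx=cv2.fitLine(pts.astype(np.float32),cv2.DIST_HUBER,0,.01,.01).ravel(); return np.degrees(np.arctan(vx[1]/vx[0])),vx[2:]
print('headtop',edge(range(155,240),0,0,([152,245],[437.5,434]),0,250))
print('ledge',edge(range(190,238),0,0,([178,248],[419.5,415.5]),0,62))
print('base',edge(range(262,286),0,0,([260,288],[413.8,409.8]),0,0))
E
python3 m2.py
python3 - <<'E'
from h import *
s=load('top0');P=s['pixels'].min(2)
for v in range(155,290,10): print(v,P[v,405:445].tolist())
E
```

```text
free [ 520.23198043 -375.12966452  101.26552268   93.46989231] 0.24198075646764985 62
fixed [ 520.29944968 -375.25596797] 0.4664311757590824
baseplate [ 341.9 -401.3] [ 417.1 -404.1] -2.118690313241668
head low edge [ 616.1 -355.4] [ 422.9 -359.6] -178.76896001146966
head top front [ 611.7 -345.4] [ 417.6 -355. ] -177.16568717694437
ledge [ 624.2 -375.6] [ 432.9 -384.8] -177.25753804272816
pot rim [ 539. -170.   85.]
box [548. -16.  36.]
jar top [358. 140. 100.]
bottle base [524. 310.  20.]
resid [[ 5.657e+02 -2.848e+02  2.000e-01 -1.000e-01]
 [ 5.519e+02 -2.790e+02  3.000e-01  1.000e-01]
 [ 5.386e+02 -2.756e+02  3.000e-01 -3.000e-01]
 [ 5.258e+02 -2.745e+02 -1.000e-01 -4.000e-01]
 [ 5.131e+02 -2.740e+02  5.000e-01 -5.000e-01]
 [ 5.009e+02 -2.756e+02  5.000e-01 -7.000e-01]
 [ 4.891e+02 -2.789e+02  3.000e-01 -2.000e-01]
 [ 4.774e+02 -2.831e+02  6.000e-01 -5.000e-01]
 [ 4.662e+02 -2.893e+02  6.000e-01 -1.000e-01]
 [ 4.554e+02 -2.971e+02  6.000e-01 -9.000e-01]
 [ 4.450e+02 -3.072e+02  5.000e-01 -7.000e-01]
 [ 4.352e+02 -3.203e+02  3.000e-01 -4.000e-01]
 [ 4.262e+02 -3.373e+02  5.000e-01
[... 1817 characters left out ...]
3, 21, 23, 24, 26, 26, 27, 30, 34, 39, 42]
255 [35, 33, 34, 34, 34, 31, 28, 25, 27, 29, 32, 73, 105, 98, 96, 99, 102, 96, 97, 85, 34, 26, 27, 28, 29, 28, 28, 28, 28, 29, 27, 29, 29, 30, 30, 28, 27, 30, 28, 29]
265 [100, 98, 99, 98, 83, 18, 1, 13, 16, 17, 11, 3, 4, 18, 29, 29, 30, 30, 28, 29, 29, 28, 29, 29, 31, 28, 29, 29, 28, 28, 28, 27, 29, 29, 28, 30, 29, 29, 28, 28]
275 [96, 96, 96, 99, 84, 0, 11, 15, 15, 17, 14, 6, 10, 25, 29, 30, 28, 28, 28, 27, 30, 28, 28, 29, 27, 29, 27, 28, 29, 28, 27, 28, 26, 27, 28, 30, 30, 29, 31, 28]
285 [101, 100, 99, 83, 8, 2, 18, 18, 16, 13, 19, 16, 20, 19, 15, 15, 13, 11, 15, 30, 37, 35, 38, 37, 35, 34, 36, 34, 36, 36, 36, 38, 34, 35, 34, 34, 34, 36, 34, 34]
```

```bash
cat >> h.py <<'E'
def go(x,y,z,yaw=None):
    q=r.sense(); R=Ro.from_euler('xyz',q['tcp_rot'],degrees=True).as_matrix(); d=R.T@(np.array([x,y,z])-q['tool_pos'])
    w=None
    if yaw is not None: w=-((yaw-q['tcp_rot'][2]+180)%360-180)
    print('shift m',(d/1000).round(4),'turn rad',None if w is None else round(np.radians(w),3)); print('now',q['time'],q['tool_pos'].round(1),q['tcp_rot'].round(2),q['ft_force'].round(2),q['finger_gap'].round(1))
E
python3 -c "
from h import *
go(438,131,200,10.25)"
```

```text
shift m [-0.3594 -0.3169  0.0309] turn rad 2.587Traceback (most recent call last):
  File "<string>", line 3, in <module>
    go(438,131,200,10.25)
    ~~^^^^^^^^^^^^^^^^^^^
  File "h.py", line 24, in go
    print('shift m',(d/1000).round(4),'turn rad',None if w is None else round(np.radians(w),3)); print('now',q['time'],q['tool_pos'].round(1),q['tcp_rot'].round(2),q['ft_force'].round(2),q['finger_gap'].round(1))
                                                                                                                                                                                           ^^^^^^^^^^^^^^^^^^^^^
AttributeError: 'float' object has no attribute 'round'
```

```bash
sed -i "s/q\['finger_gap'\].round(1)/round(float(q['finger_gap']),1)/" h.py
python3 -m jog '[[-0.036,-0.032,0,0.15,0.5],[-0.072,-0.063,0,0.3,0],[-0.108,-0.095,0,0.45,0],[-0.144,-0.127,0,0.6,0],[-0.18,-0.158,0,0.75,0],[-0.216,-0.19,0,0.9,0],[-0.252,-0.222,0,1.05,0],[-0.288,-0.254,0,1.2,0],[-0.323,-0.285,0,1.35,0],[-0.359,-0.317,0.01,1.5,0],[-0.359,-0.317,0.03,1.65,0],[-0.359,-0.317,0.03,1.8,0],[-0.359,-0.317,0.03,1.95,0],[-0.359,-0.317,0.03,2.1,0],[-0.359,-0.317,0.03,2.25,0],[-0.359,-0.317,0.03,2.4,0],[-0.359,-0.317,0.03,2.55,0],[-0.359,-0.317,0.03,2.587,0],[-0.359,-0.317,0.03,2.587,0]]' 40
python3 -c "
from h import *
go(438,131,78,10.25)"
```

```text
time: 2.05
tool_pos: [437.4, 131.0, 200.6]
tcp_rot: [179.9, 0.1, 10.2]
ft_force: [-0.9, 0.2, -0.3]
finger_gap: 0.2
shift m [0.0007 0.     0.1226] turn rad -0.001
now 2.05 [437.4 131.  200.6] [1.7993e+02 7.0000e-02 1.0220e+01] [-0.86  0.15 -0.31] 0.2
```

```bash

python3 -m jog '[[0,0,0.04,0,0],[0,0,0.08,0,0],[0,0,0.11,0,0],[0,0,0.122,0,0],[0.005,0,0.122,0,0],[0.015,0,0.122,0,0],[0.022,0,0.122,0,0],[0.028,0,0.122,0,0],[0.03,0,0.122,0,0]]' 
python3 -m jog '[[0.002,0,0,0,0],[0.004,0,0,0,0],[0.006,0,0,0,0],[0.008,0,0,0,0],[0.01,0,0,0,0],[0.012,0,0,0,0],[0.014,0,0,0,0],[0.016,0,0,0,0],[0.018,0,0,0,0],[0.02,0,0,0,0],[0.022,0,0,0,0],[0.024,0,0,0,0],[0.026,0,0,0,0],[0.028,0,0,0,0]]'
python3 -c "
from h import *
snap('top','top1.png');go(438,131,78,10.25)"
```

```text
time: 2.95
tool_pos: [468.5, 136.5, 79.8]
tcp_rot: [179.9, -0.1, 10.2]
ft_force: [-0.7, 0.4, 0.0]
finger_gap: 0.2
time: 4.35
tool_pos: [496.2, 141.4, 79.8]
tcp_rot: [179.9, -0.0, 10.2]
ft_force: [0.8, 0.2, 0.3]
finger_gap: -0.1
shift m [-0.0594 -0.      0.0019] turn rad -0.001
now 4.4 [496.5 141.5  79.9] [ 1.7993e+02 -7.0000e-02  1.0220e+01] [0.12 0.19 0.18] -0.3
```

View pics/top1.png

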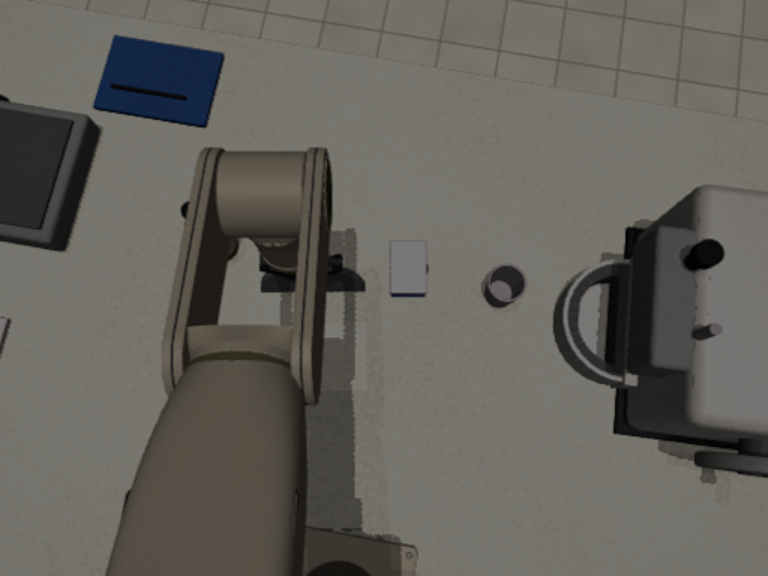

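```bash

python3 -c "
from h import *
snap('scene','scene1.png')"
```

```text
(no output)
```

View pics/scene1.png

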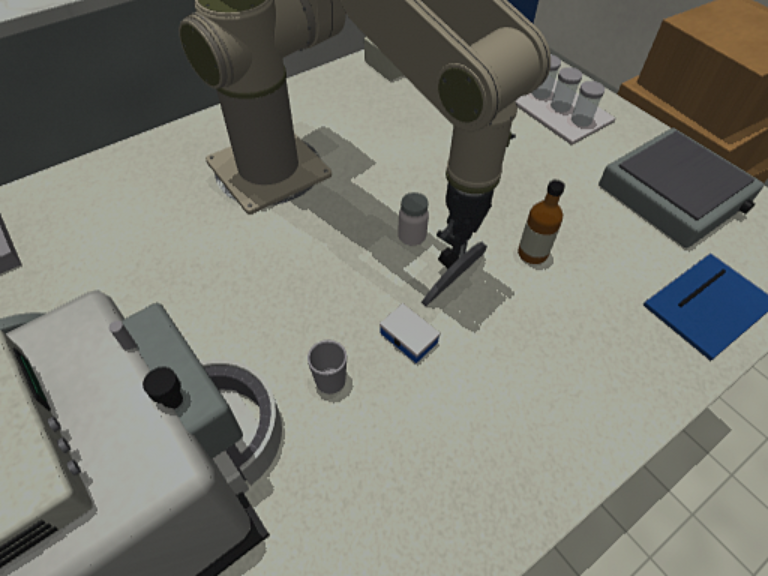

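```bash

python3 -m jog '[[0.002,0,0,0,0],[0.004,0,0,0,0],[0.006,0,0,0,0],[0.008,0,0,0,0],[0.01,0,0,0,0],[0.012,0,0,0,0],[0.014,0,0,0,0],[0.016,0,0,0,0],[0.017,0,0,0,0],[0.017,0,0,0,0],[0.017,0,0,0,0]]'
python3 -c "
from h import *
snap('scene','scene2.png');print(r.sense()['ft_force'])"
```

```text
time: 5.55
tool_pos: [513.0, 144.5, 79.9]
tcp_rot: [179.9, -0.0, 10.2]
ft_force: [0.0, 0.0, 0.9]
finger_gap: -0.1
[ 0.04871235 -0.25818176 -0.1501452 ]
```

View pics/scene2.png

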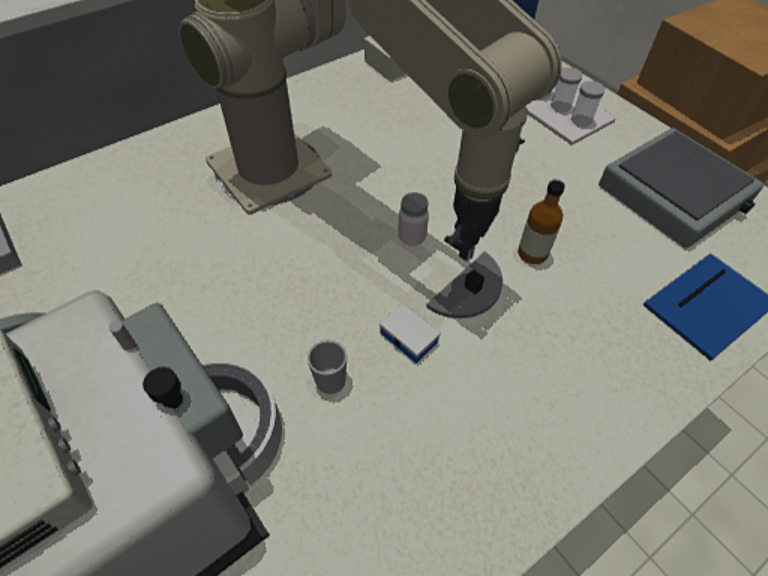

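```bash

python3 -m jog '[[-0.01,0,-0.03,0,0.3],[-0.02,0,-0.06,0,0.5],[-0.02,0,-0.08,0,0.5],[-0.02,0,-0.08,0,0.5]]'
python3 - <<'E'
from h import *
snap('wrist','wrist3.png'); s=snap('scene','scene3.png')
x0,y0,x1,y1=270,150,350,220; p=s['pixels'][y0:y1,x0:x1,::-1]; q=cv2.resize(np.clip(p*1.6,0,255).astype(np.uint8),None,fx=8,fy=8,interpolation=cv2.INTER_CUBIC)
cv2.imwrite('pics/c3.png',q)
E
```

```text
time: 6.0
tool_pos: [495.3, 141.4, 163.7]
tcp_rot: [179.9, -0.4, 10.2]
ft_force: [0.6, 0.3, 0.3]
finger_gap: 42.6
```

View pics/wrist3.png

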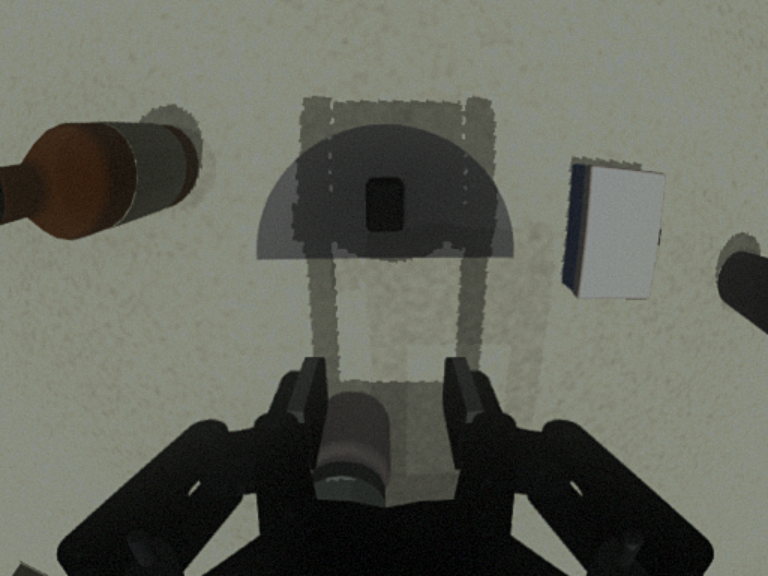

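View pics/c3.png

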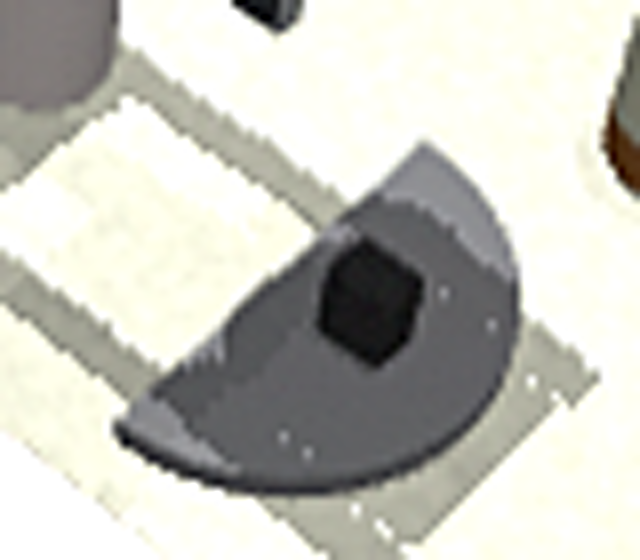

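```bash

python3 - <<'E'
from h import *
s=load('wrist3'); W=lambda x,y,z:plane(s,x/1.5,y/1.5,z,True)
a=W(257,259,12);b=W(513,259,12);print(a,b,np.linalg.norm(a-b)); m=(a+b)/2; d=(b-a)[:2]; print('yaw of normal',np.degrees(np.arctan2(d[1],d[0]))+90,'mid',m)
n=np.array([-d[1],d[0]])/np.hypot(*d); print('cover_mid by edge',m[:2]+40*n)
print('crown',W(386,124.5,12), 'cover_mid by crown',W(386,124.5,12)[:2]-50*n)
k=[W(x,y,50) for x in(366,404) for y in (178,231)]; print('knob top',np.mean(k,0),np.ptp(k,0))
s=load('scene3'); S=lambda x,y,z:plane(s,270+x/8,150+y/8,z)
a=S(425,140,12);b=S(113,425,12); m=(a+b)/2; d=(b-a)[:2]; n=np.array([-d[1],d[0]])/np.hypot(*d); print('scene',a,b,m[:2]+40*n)
go(540,149,90,10.2)
E
```

```text
[485.42017784 229.31968784  12.        ] [517.19294559  52.53648926  12.        ] 179.6157233441352
yaw of normal 10.188839037789492 mid [501.30656171 140.92808855  12.        ]
cover_mid by edge [540.6757651  148.00380935]
crown [589.99996496 156.34391601  12.        ] cover_mid by crown [540.78846072 147.49926501]
knob top [542.29760964 148.51066132  50.        ] [34.52763912 27.17737623  0.        ]
scene [486.63850098 232.37044909  12.        ] [521.0143783   53.31445666  12.        ] [543.10905402 150.38408449]
shift m [0.0471 0.0004 0.0701] turn rad 0.0
now 6.1 [493.4 141.1 160. ] [ 1.7993e+02 -1.1000e-01  1.0220e+01] [ 0.02 -0.44 -0.95] 42.7
```

```bash

python3 -c "
from h import *
go(549.9,149.9,19,10.2)"
```

```text
shift m [0.0568 0.0012 0.1411] turn rad 0.0
now 6.1 [493.4 141.1 160. ] [ 1.7993e+02 -1.1000e-01  1.0220e+01] [ 0.02 -0.44 -0.95] 42.7
```

```bash

python3 -m jog '[[0.03,0.001,0.01,0,0.5],[0.057,0.001,0.03,0,0.5],[0.057,0.001,0.07,0,0.5],[0.057,0.001,0.1,0,0.5],[0.057,0.001,0.125,0,0.5],[0.057,0.001,0.136,0,0.5],[0.057,0.001,0.141,0,0.5],[0.057,0.001,0.141,0,0.5],[0.057,0.001,0.141,0,0.4],[0.057,0.001,0.141,0,0.3],[0.057,0.001,0.141,0,0.2],[0.057,0.001,0.141,0,0.1],[0.057,0.001,0.141,0,0],[0.057,0.001,0.141,0,0],[0.057,0.001,0.141,0,0]]' 50
python3 -m jog '[[0,0,-0.005,0,0],[0,0,-0.02,0,0],[0,0,-0.06,0,0],[0,0,-0.1,0,0],[0,0,-0.15,0,0],[0,0,-0.15,0,0]]'
python3 -c "
from h import *
snap('wrist','wrist4.png');snap('scene','scene4.png');go(549.9,149.9,19,10.2)"
```

```text
time: 7.6
tool_pos: [551.5, 150.3, 20.9]
tcp_rot: [179.9, -0.3, 10.2]
ft_force: [-0.7, -0.2, 6.5]
finger_gap: 21.4
time: 8.2
tool_pos: [555.4, 151.3, 181.2]
tcp_rot: [179.9, -1.1, 10.2]
ft_force: [1.9, 0.7, -0.4]
finger_gap: 21.3
shift m [-3.800e-03  1.000e-04  1.549e-01] turn rad 0.0
now 8.3 [552.  150.6 173.9] [179.93  -0.57  10.22] [-0.81 -0.34 -2.6 ] 21.4
```

View pics/wrist4.png

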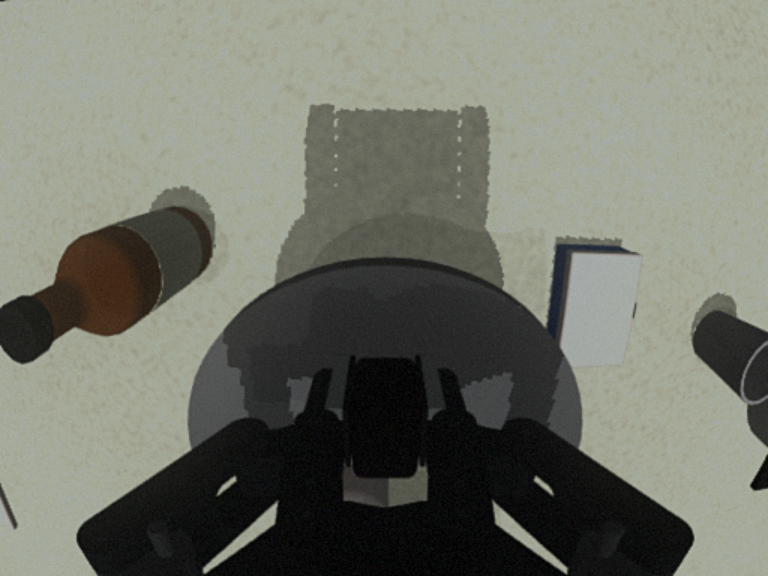

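View pics/scene4.png

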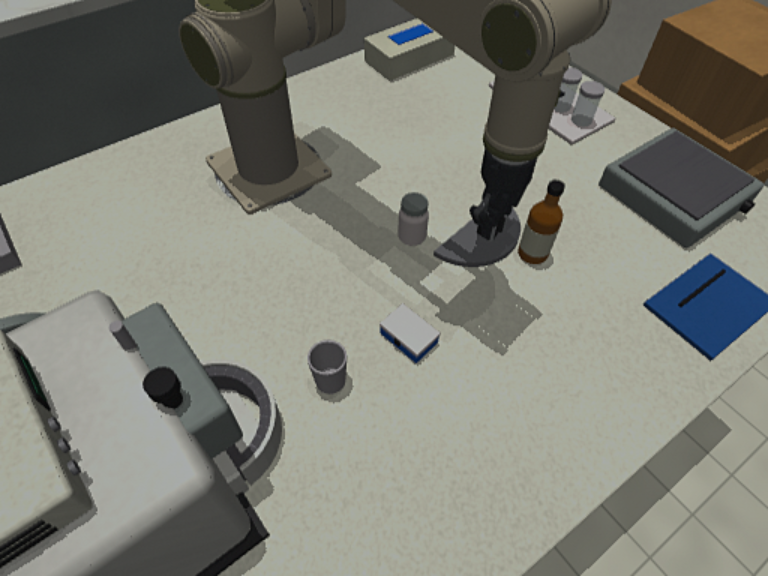

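```bash

python3 -c "
from h import *
go(515.4,-270.2,200,92.65)"
```

```text
shift m [-0.1105  0.4077 -0.0267] turn rad -1.439
now 8.3 [552.  150.6 173.9] [179.93  -0.57  10.22] [-0.81 -0.34 -2.6 ] 21.4
```

```bash

python3 -m jog '[[-0.003,0.01,-0.012,-0.04,0],[-0.008,0.03,-0.024,-0.1,0],[-0.016,0.06,-0.027,-0.2,0],[-0.026,0.095,-0.027,-0.32,0],[-0.036,0.132,-0.027,-0.45,0],[-0.046,0.17,-0.027,-0.58,0],[-0.056,0.208,-0.027,-0.71,0],[-0.067,0.246,-0.027,-0.84,0],[-0.077,0.284,-0.027,-0.97,0],[-0.087,0.32,-0.027,-1.1,0],[-0.096,0.354,-0.027,-1.22,0],[-0.103,0.38,-0.027,-1.32,0],[-0.108,0.398,-0.027,-1.4,0],[-0.11,0.406,-0.027,-1.43,0],[-0.1105,0.4077,-0.027,-1.439,0],[-0.1105,0.4077,-0.027,-1.439,0],[-0.1105,0.4077,-0.027,-1.439,0]]'
python3 -c "
from h import *
snap('scene','scene5.png');snap('top','top5.png');snap('wrist','wrist5.png');go(515.4,-270.2,114,92.65)"
```

```text
time: 10.0
tool_pos: [515.1, -269.3, 199.6]
tcp_rot: [179.5, -0.1, 92.7]
ft_force: [-0.0, 0.3, -2.0]
finger_gap: 21.1
shift m [-0.0008 -0.001   0.0862] turn rad 0.001
now 10.15 [ 515.5 -269.5  200.3] [ 1.7943e+02 -2.0000e-02  9.2700e+01] [ 0.35 -0.69 -1.82] 21.0
```

View pics/scene5.png

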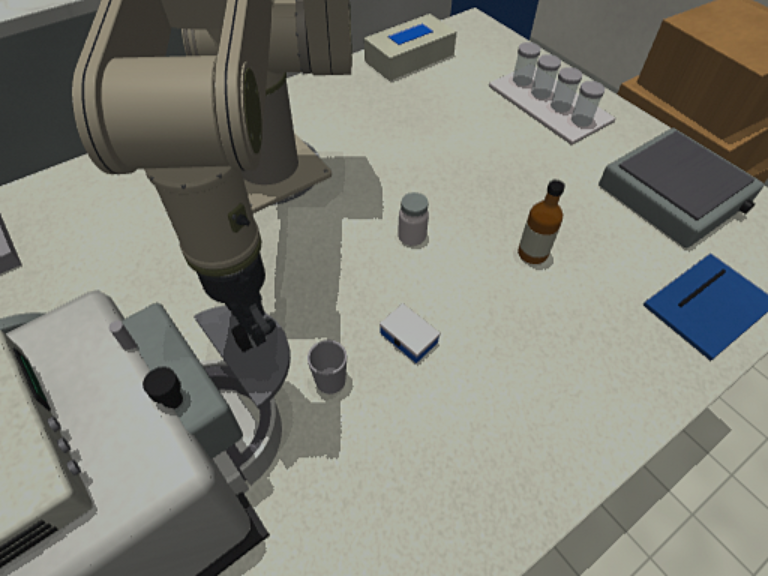

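View pics/top5.png

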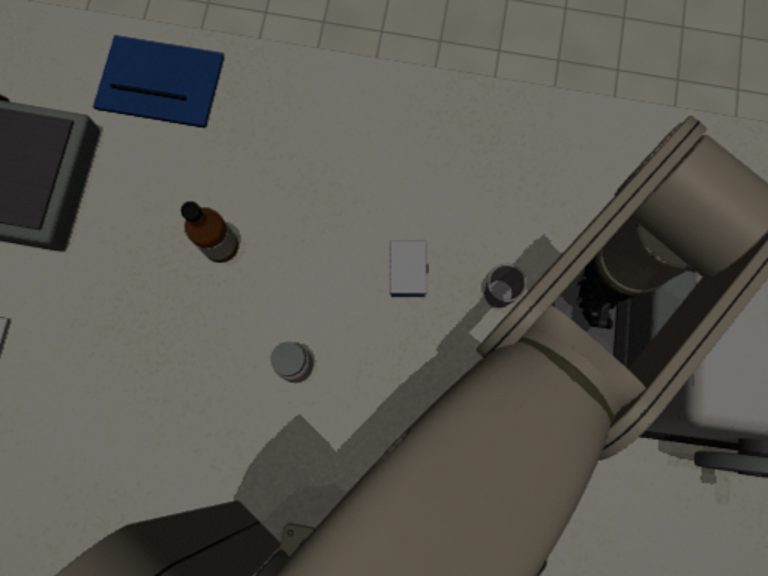

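View pics/wrist5.png

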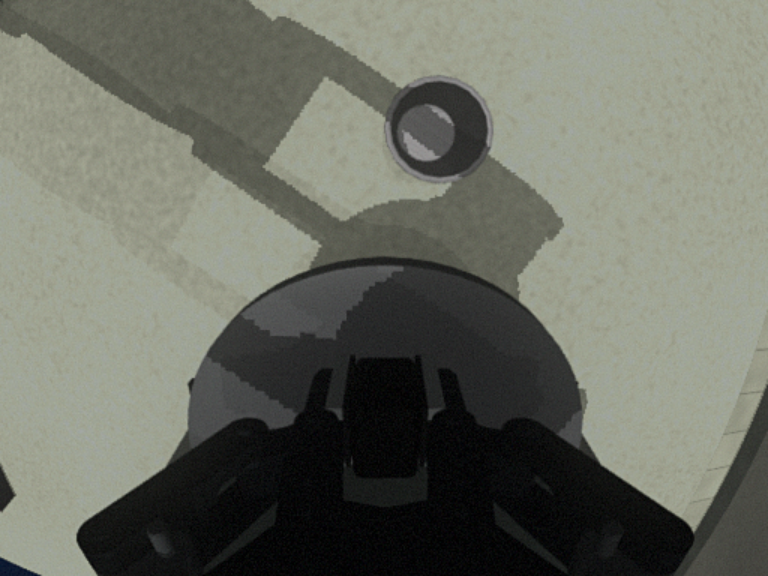

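```bash

python3 - <<'E'
from h import *
s=load('scene5'); q=np.array([515.4,-269.4,199.9])
for h in (0,60,100,120,140,160,180,200,220,300,320):
    p=proj(s,q+[0,0,h]); e=proj(s,q+[40,0,h]); print(h,(p*1.5).round(0),'px per 40mm x',np.linalg.norm((e-p)*1.5).round(1))
print(go(516.9,-302.2,114,92.65))
p=s['pixels'][100:260,90:230,::-1];cv2.imwrite('pics/c5.png',cv2.resize(np.clip(p*1.6,0,255).astype(np.uint8),None,fx=3.7,fy=3.7,interpolation=cv2.INTER_CUBIC))
E
```

```text
0 [253. 336.] px per 40mm x 24.6
60 [245. 312.] px per 40mm x 25.7
100 [239. 294.] px per 40mm x 26.4
120 [236. 284.] px per 40mm x 26.7
140 [232. 274.] px per 40mm x 27.1
160 [229. 264.] px per 40mm x 27.5
180 [225. 253.] px per 40mm x 27.8
200 [221. 241.] px per 40mm x 28.2
220 [217. 229.] px per 40mm x 28.6
300 [198. 173.] px per 40mm x 30.0
320 [192. 156.] px per 40mm x 30.4
shift m [-0.0328 -0.001   0.0862] turn rad 0.001
now 10.15 [ 515.5 -269.5  200.3] [ 1.7943e+02 -2.0000e-02  9.2700e+01] [ 0.35 -0.69 -1.82] 21.0
None
```

View pics/c5.png

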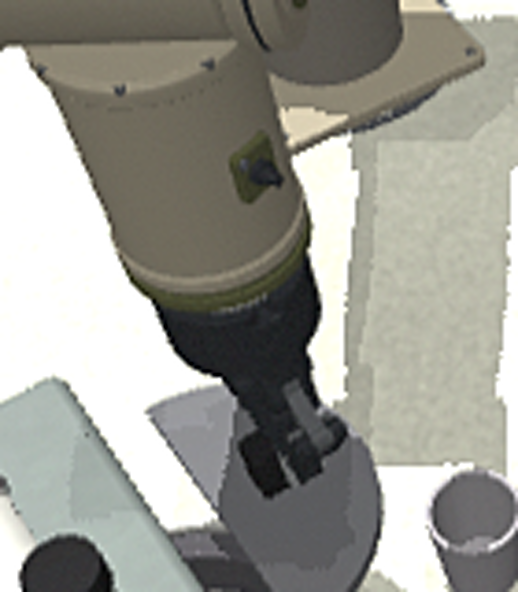

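```bash

python3 -c "
from h import *
go(516.2,-288.2,93,92.65)"
```

```text
shift m [-0.0188 -0.0013  0.1072] turn rad 0.001
now 10.15 [ 515.5 -269.5  200.3] [ 1.7943e+02 -2.0000e-02  9.2700e+01] [ 0.35 -0.69 -1.82] 21.0
```

```bash

python3 -m jog '[[-0.008,-0.001,0.01,0,0],[-0.016,-0.001,0.03,0,0],[-0.0188,-0.001,0.055,0,0],[-0.0188,-0.001,0.075,0,0],[-0.0188,-0.001,0.09,0,0],[-0.0188,-0.001,0.098,0,0],[-0.0188,-0.001,0.102,0,0],[-0.0188,-0.001,0.102,0,0],[-0.0188,-0.001,0.102,0,0]]'
python3 -c "
from h import *
snap('scene','scene6.png');snap('wrist','wrist6.png');go(516.2,-288.2,93,92.65)"
```

```text
time: 11.05
tool_pos: [517.1, -288.6, 99.3]
tcp_rot: [179.4, 0.0, 92.7]
ft_force: [-0.2, 0.1, -1.2]
finger_gap: 21.0
shift m [ 0.0005 -0.001   0.0065] turn rad 0.001
now 11.15 [ 517.1 -288.7   99.5] [1.7934e+02 5.0000e-02 9.2700e+01] [ 0.43 -0.16 -1.24] 21.2
```

View pics/scene6.png

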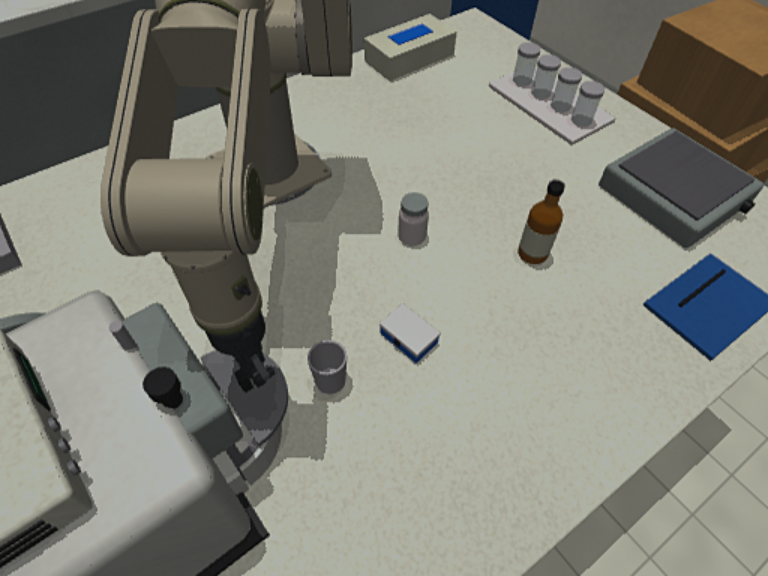

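View pics/wrist6.png

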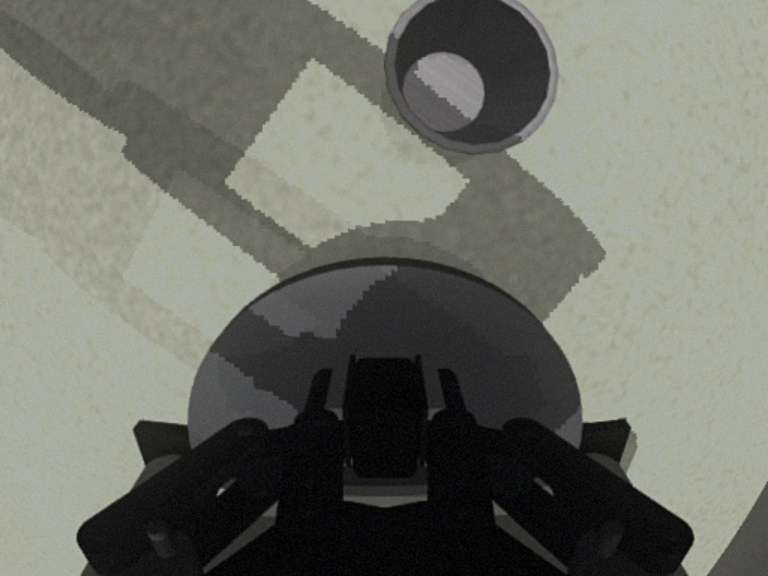

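```bash

python3 -m jog '[[0,-0.001,0.002,0,0],[0,-0.001,0.004,0,0],[0,-0.001,0.006,0,0],[0,-0.001,0.008,0,0],[0,-0.001,0.008,0,0]]'
```

```text
time: 11.65
tool_pos: [516.1, -288.7, 91.1]
tcp_rot: [179.4, 0.0, 92.7]
ft_force: [-0.1, -0.2, -1.1]
finger_gap: 20.9
```

```bash

python3 -m jog '[[0,0,0.001,0,0],[0,0,0.002,0,0],[0,0,0.002,0,0]]'
python3 -m jog '[[0,0,0.001,0,0],[0,0,0.002,0,0],[0,0,0.002,0,0]]'
```

```text
time: 11.95
tool_pos: [516.4, -288.9, 90.6]
tcp_rot: [179.3, 0.1, 92.7]
ft_force: [-3.1, 1.7, 8.4]
finger_gap: 21.5
time: 12.25
tool_pos: [516.7, -289.1, 90.5]
tcp_rot: [179.3, 0.1, 92.7]
ft_force: [-4.6, 3.5, 13.2]
finger_gap: 21.3
```

```bash

python3 -m jog '[[0,0,-0.001,0,0],[0,0,-0.002,0,0],[0,0,-0.002,0,0.2],[0,0,-0.002,0,0.35],[0,0,-0.002,0,0.45],[0,0,-0.002,0,0.5],[0,0,-0.002,0,0.5],[0,0,-0.002,0,0.5],[0,0,-0.03,0,0.5],[0.02,0,-0.07,0,0.6],[0.04,0,-0.1,0,0.8],[0.06,0,-0.1,0,1],[0.06,0,-0.1,0,1],[0.06,0,-0.1,0,1]]'
python3 -c "
from h import *
snap('scene','scene7.png');snap('wrist','wrist7.png');go(516.2,-288.2,93,92.65)"
```

```text
time: 13.65
tool_pos: [512.3, -228.6, 189.5]
tcp_rot: [179.4, 0.1, 92.8]
ft_force: [0.8, -1.0, -0.6]
finger_gap: 85.4
shift m [-0.059   0.0005  0.096 ] turn rad 0.001
now 13.75 [ 512.  -229.2  189. ] [1.7942e+02 6.0000e-02 9.2700e+01] [-0.51 -0.67 -0.08] 85.4
```

View pics/scene7.png

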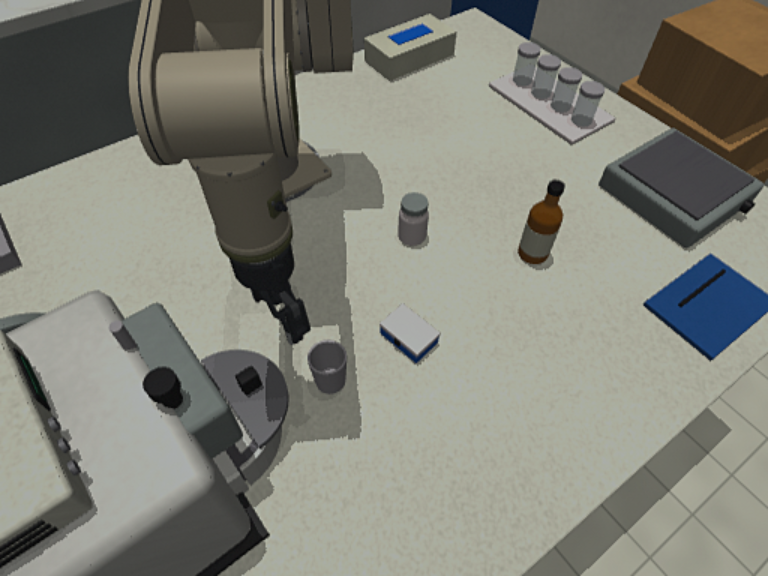

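View pics/wrist7.png

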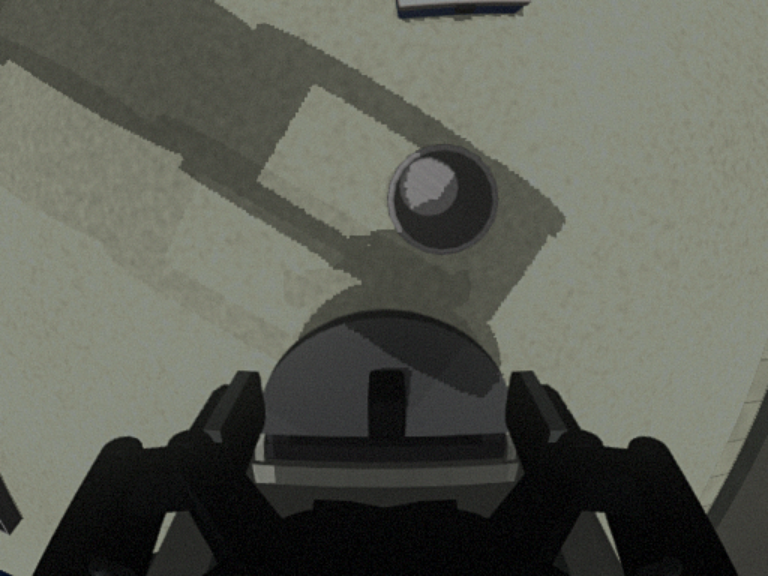

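```bash

python3 - <<'E'
from h import *
s=load('wrist7'); W=lambda x,y,z:plane(s,x/1.5,y/1.5,z,True)[:2]
print('knob top front',W(369,371,120),W(407,371,120)); print('crown',W(382,311,82),'corners',W(265,437,82),W(506,434,82))
s=load('scene7');p=s['pixels'][210:330,100:230,::-1];cv2.imwrite('pics/c7.png',cv2.resize(np.clip(p*1.6,0,255).astype(np.uint8),None,fx=5,fy=5,interpolation=cv2.INTER_CUBIC))
c=np.array([518.4,-335.2]);u=np.array([-.046,.999])
for o in (98,): print(c+u*o); go(*(c+u*o),140,2.65)
E
```

```text
knob top front [ 506.18661664 -266.75309358] [ 526.76020269 -265.91714463]
crown [ 512.50512232 -246.4650081 ] corners [ 433.44498672 -347.60879472] [ 605.4609072 -338.1539674]
[ 513.892 -237.298]
shift m [-0.0081  0.001   0.049 ] turn rad 1.572
now 13.75 [ 512.  -229.2  189. ] [1.7942e+02 6.0000e-02 9.2700e+01] [-0.51 -0.67 -0.08] 85.4
```

View pics/c7.png

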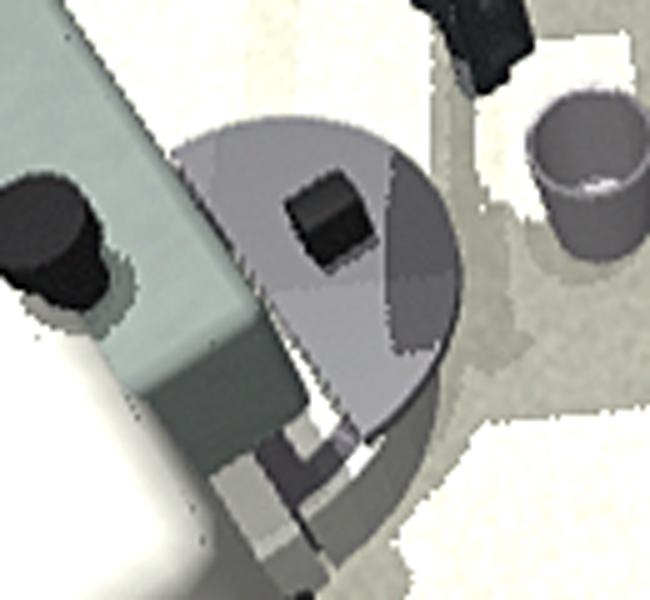

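```bash

python3 -m jog '[[0,0,0,0.14,0.9],[0,0,0,0.28,0.7],[0,0,0,0.42,0.5],[0,0,0,0.56,0.5],[-0.004,0.001,0,0.7,0.5],[-0.008,0.001,0.01,0.84,0.5],[-0.008,0.001,0.02,0.98,0.5],[-0.008,0.001,0.03,1.12,0.5],[-0.008,0.001,0.04,1.26,0.5],[-0.008,0.001,0.049,1.4,0.5],[-0.008,0.001,0.049,1.54,0.5],[-0.008,0.001,0.049,1.572,0.5],[-0.008,0.001,0.049,1.572,0.5],[-0.008,0.001,0.049,1.572,0.5]]'
python3 -c "
from h import *
snap('scene','scene8.png');snap('wrist','wrist8.png');go(513.9,-237.3,86,2.65)"
```

```text
time: 15.15
tool_pos: [513.4, -237.5, 139.2]
tcp_rot: [180.0, -0.5, 2.7]
ft_force: [0.1, -0.2, -0.4]
finger_gap: 42.8
shift m [-0.0002 -0.0001  0.0536] turn rad 0.0
now 15.25 [ 513.6 -237.4  139.6] [179.95  -0.55   2.67] [-0.29  0.63 -0.21] 42.7
```

View pics/wrist8.png

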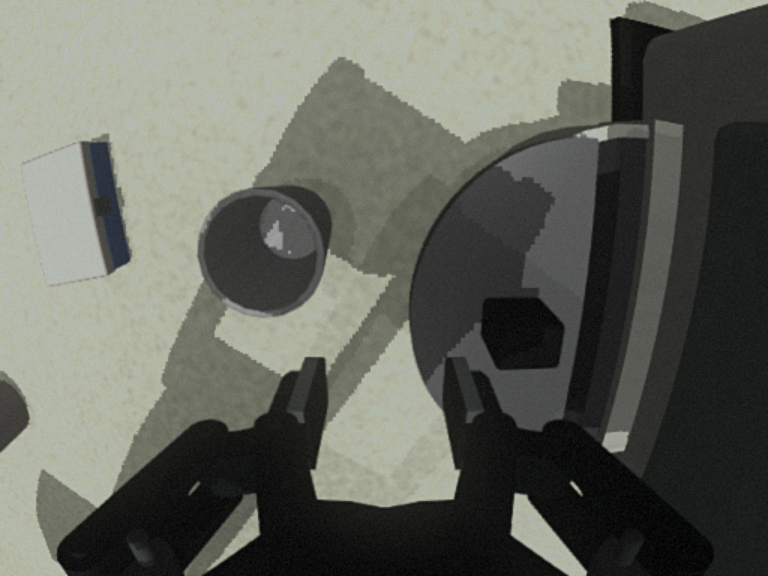

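View pics/scene8.png

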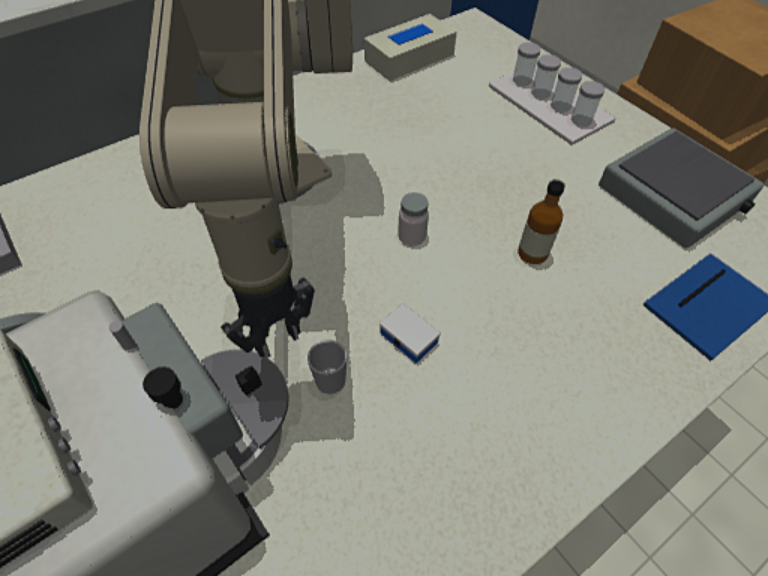

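```bash

python3 - <<'E'
from h import *
s=load('scene8');x0,y0=120,170;p=s['pixels'][y0:270,x0:240,::-1];cv2.imwrite('pics/c8.png',cv2.resize(np.clip(p*2.,0,255).astype(np.uint8),None,fx=6,fy=6,interpolation=cv2.INTER_CUBIC))
def X(u,v):
    o,d=ray(s,u,v); t=(513.5-o[0])/d[0]; return (o+d*t-[513.5,-237.4,139.6]).round(1)[1:]
for u,v in((224,331),(228,348),(262,354),(265,348),(312,282),(303,335)): print(u,v,X(u/1.5,v/1.5))
E
```

```text
224 331 [-66.  101.5]
228 348 [-69.9  60.9]
262 354 [-28.3   1.7]
265 348 [-21.3  12.4]
312 282 [ 69.9 104.7]
303 335 [ 41.1 -10. ]
```

View pics/c8.png

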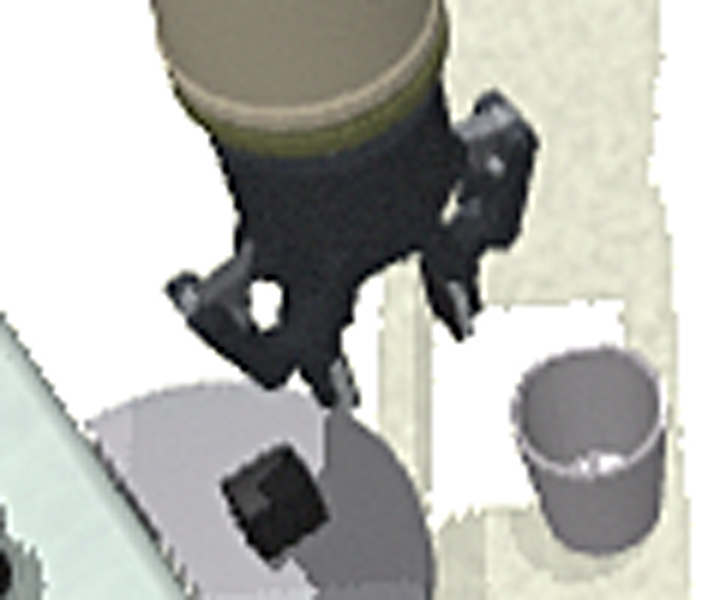

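```bash

python3 -m jog '[[0,-0.01,0,0,0.8],[0,-0.02,0,0,1],[0,-0.02,0,0,1],[0,-0.02,0,0,1],[0,-0.02,0.02,0,1],[0,-0.02,0.04,0,1],[0,-0.02,0.052,0,1],[0,-0.02,0.055,0,1],[0,-0.02,0.055,0,1]]'
python3 -c "
from h import *
snap('scene','scene9.png');snap('wrist','wrist9.png')
s=load('scene9');x0,y0=120,170;p=s['pixels'][y0:270,x0:240,::-1];cv2.imwrite('pics/c9.png',cv2.resize(np.clip(p*2.,0,255).astype(np.uint8),None,fx=6,fy=6,interpolation=cv2.INTER_CUBIC))
go(513.9,-237.3,86,2.65)"
```

```text
time: 16.15
tool_pos: [513.0, -217.4, 84.3]
tcp_rot: [180.0, -0.5, 2.7]
ft_force: [-0.2, -0.2, -0.4]
finger_gap: 85.0
shift m [-0.0008  0.0194 -0.0004] turn rad 0.0
now 16.25 [ 513.8 -217.8   85.6] [179.91  -0.61   2.67] [-0.12  0.78  0.41] 85.4
```

View pics/wrist9.png

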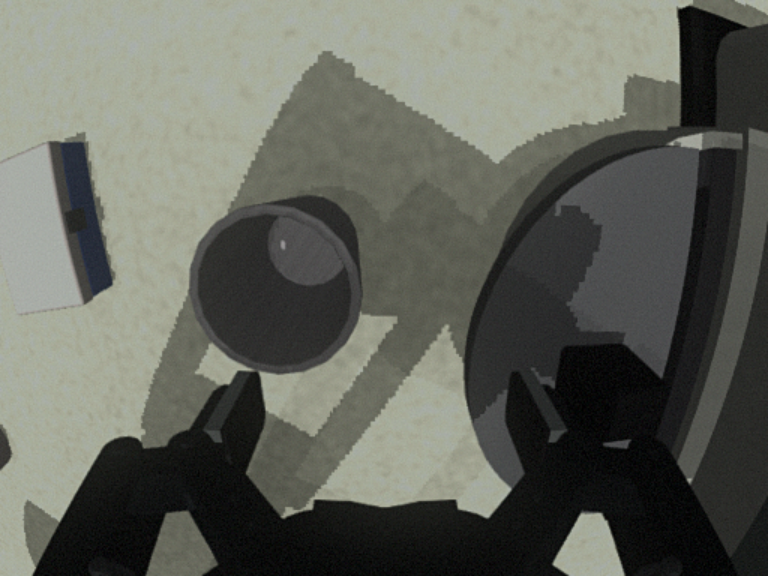

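View pics/c9.png

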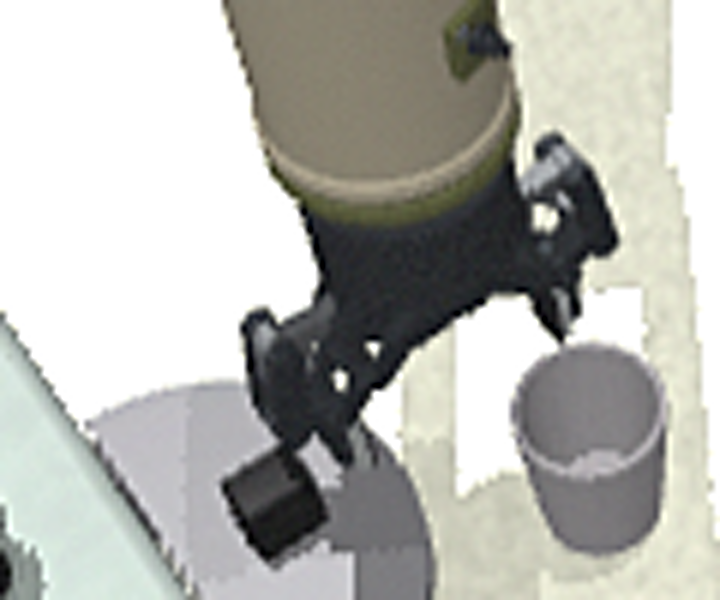

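```bash

python3 -m jog '[[0,0.004,0.001,0,1],[0,0.007,0.001,0,1],[0,0.01,0.001,0,1],[0,0.013,0.001,0,1],[0,0.016,0.001,0,1],[0,0.019,0.001,0,1],[0,0.022,0.001,0,1],[0,0.025,0.001,0,1],[0,0.028,0.001,0,1],[0,0.028,0.001,0,1]]'
python3 -c "
from h import *
snap('scene','scene10.png');snap('wrist','wrist10.png')
s=load('scene10');x0,y0=110,190;p=s['pixels'][y0:310,x0:230,::-1];cv2.imwrite('pics/c10.png',cv2.resize(np.clip(p*2.,0,255).astype(np.uint8),None,fx=5,fy=5,interpolation=cv2.INTER_CUBIC))
go(513.9,-237.3,84,2.65)"
```

```text
time: 17.25
tool_pos: [515.1, -246.2, 84.5]
tcp_rot: [179.9, -0.6, 2.7]
ft_force: [-0.1, -0.5, -0.7]
finger_gap: 85.5
shift m [-0.0008 -0.0087  0.0005] turn rad 0.0
now 17.35 [ 515.1 -246.    84.5] [179.91  -0.61   2.66] [-0.21  0.88  0.2 ] 85.4
```

View pics/wrist10.png

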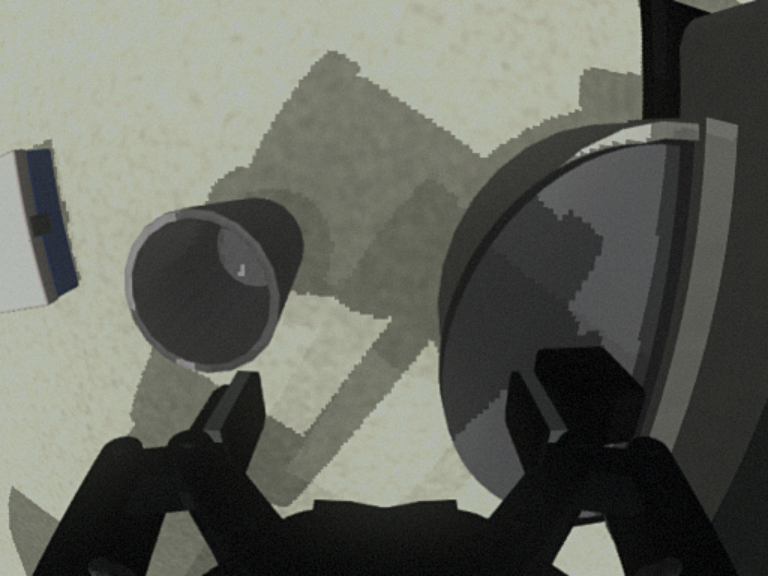

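View pics/c10.png

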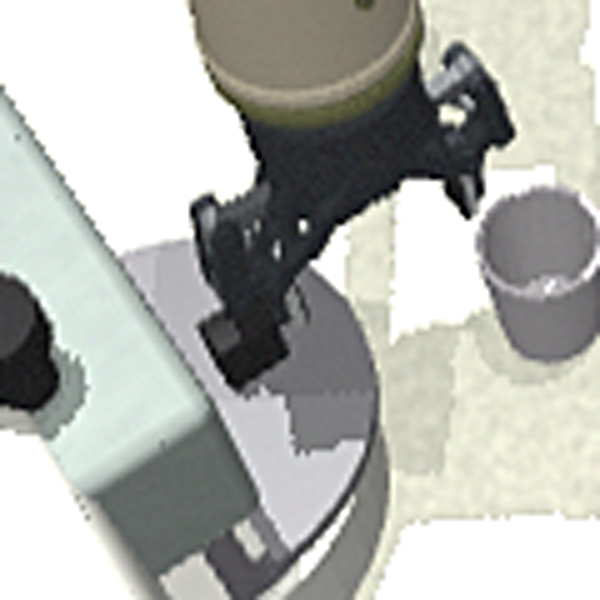

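```bash

python3 -m jog '[[0,0.003,0,0,1],[0,0.006,0,0,1],[0,0.009,0,0,1],[0,0.011,0,0,1],[0,0.013,0,0,1],[0,0.013,0,0,1]]'
python3 -c "
from h import *
snap('scene','scene11.png');snap('wrist','wrist11.png')
s=load('scene11');x0,y0=110,190;p=s['pixels'][y0:310,x0:230,::-1];cv2.imwrite('pics/c11.png',cv2.resize(np.clip(p*2.,0,255).astype(np.uint8),None,fx=5,fy=5,interpolation=cv2.INTER_CUBIC))
go(513.9,-237.3,84,2.65)"
```

```text
time: 17.95
tool_pos: [515.6, -259.3, 84.5]
tcp_rot: [179.9, -0.6, 2.6]
ft_force: [0.2, 0.5, 0.4]
finger_gap: 85.4
shift m [-0.0007 -0.0217  0.0004] turn rad -0.0
now 18.05 [ 515.6 -259.    84.4] [179.91  -0.6    2.65] [ 0.26 -0.19 -0.49] 85.0
```

View pics/wrist11.png

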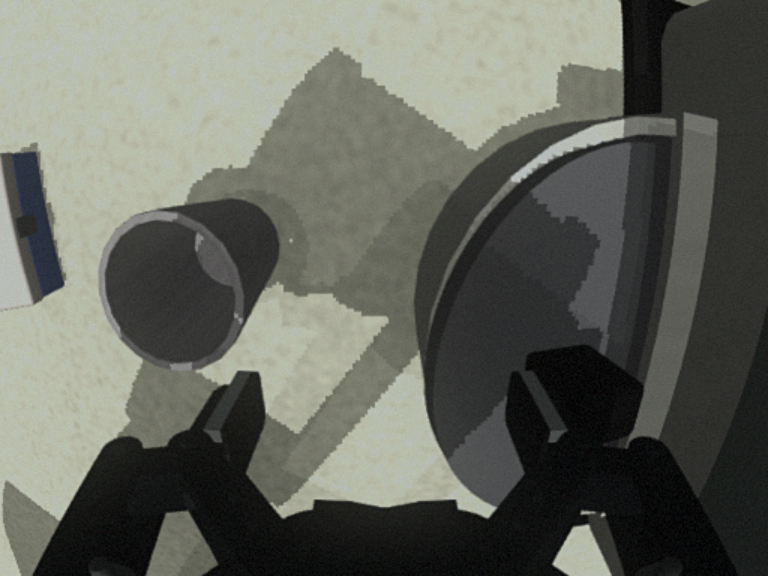

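View pics/c11.png

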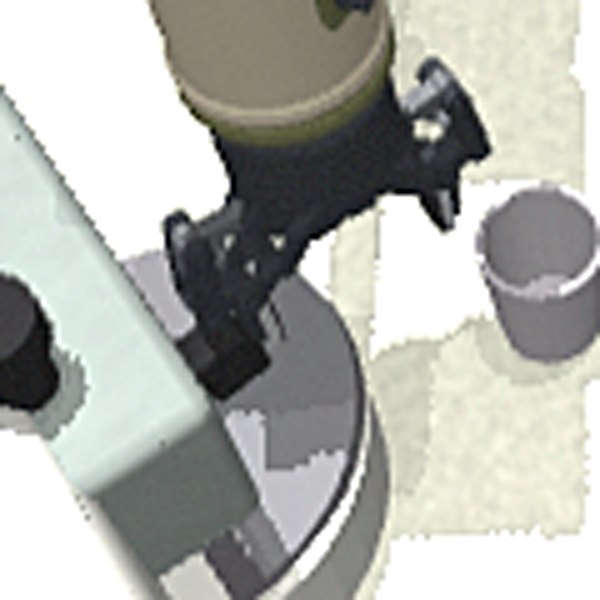

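```bash

python3 - <<'E'
from h import *
s=load('scene11')
for u,v in((165,215),(170,265),(200,320)):
    o,d=ray(s,110+u/5,190+v/5); t=(515.6-o[0])/d[0]; print((o+d*t).round(1))
E
```

```text
[ 515.6 -324.3  216.6]
[ 515.6 -331.   181.9]
[ 515.6 -329.7  130.4]
```

```bash

python3 -m jog '[[0,0.002,0,0,1],[0,0.003,0,0,1],[0,0.004,0,0,1],[0,0.005,0,0,1],[0,0.005,0,0,1]]'
python3 -c "
from h import *
snap('scene','scene12.png');snap('wrist','wrist12.png')
s=load('scene12');x0,y0=110,190;p=s['pixels'][y0:310,x0:230,::-1];cv2.imwrite('pics/c12.png',cv2.resize(np.clip(p*2.,0,255).astype(np.uint8),None,fx=5,fy=5,interpolation=cv2.INTER_CUBIC))
go(513.9,-237.3,84,2.65)"
```

```text
time: 18.55
tool_pos: [516.0, -262.9, 85.3]
tcp_rot: [-180.0, -0.6, 2.7]
ft_force: [-2.9, 8.8, 9.4]
finger_gap: 85.5
shift m [-0.0009 -0.0256  0.0013] turn rad 0.0
now 18.65 [ 516.  -262.9   85.3] [-180.     -0.6     2.67] [-2.5   9.58  8.42] 85.2
```

View pics/wrist12.png

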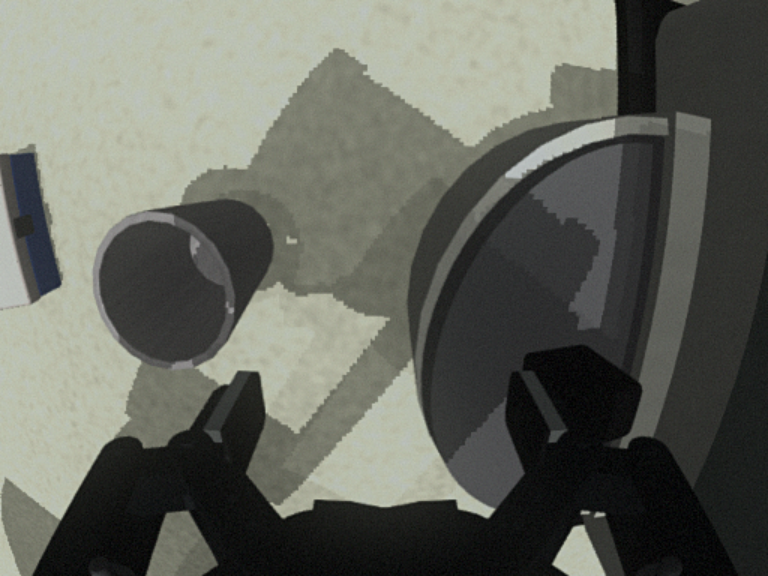

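View pics/c12.png

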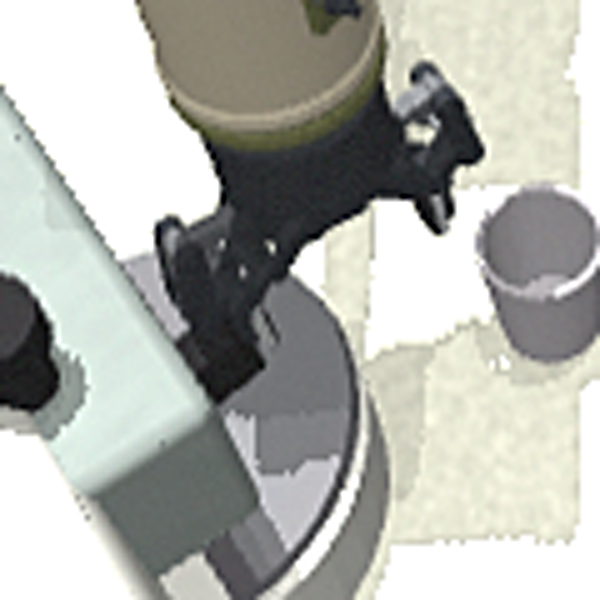

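```bash

python3 -m jog '[[0,-0.002,0,0,1],[0,-0.004,0,0,1],[0,-0.008,0,0,1],[0,-0.015,0,0,1],[0,-0.03,-0.02,0,1],[0,-0.04,-0.05,0,1],[-0.03,-0.08,-0.09,0,1],[-0.06,-0.12,-0.12,0,1],[-0.1,-0.16,-0.12,0,1],[-0.14,-0.2,-0.12,0,1],[-0.18,-0.24,-0.12,0,1],[-0.2,-0.26,-0.12,0,1],[-0.2,-0.26,-0.12,0,1],[-0.2,-0.26,-0.12,0,1]]'
python3 -c "
from h import *
snap('scene','scene13.png');snap('top','top13.png')
for n,x0,y0,x1,y1 in(('scene13',110,190,230,310),('top13',350,150,450,270)):
  s=load(n);p=s['pixels'][y0:y1,x0:x1,::-1];cv2.imwrite('pics/c_%s.png'%n,cv2.resize(np.clip(p*2.2,0,255).astype(np.uint8),None,fx=5,fy=5,interpolation=cv2.INTER_CUBIC))
go(513.9,-237.3,84,2.65)"
```

```text
time: 20.05
tool_pos: [302.1, -11.2, 203.3]
tcp_rot: [180.0, -0.7, 2.8]
ft_force: [-0.8, 0.6, -0.2]
finger_gap: 85.3
shift m [0.1981 0.2344 0.122 ] turn rad 0.001
now 20.15 [303.3 -12.6 203.4] [179.96  -0.71   2.73] [ 0.86 -0.2  -0.21] 85.2
```

View pics/c_scene13.png

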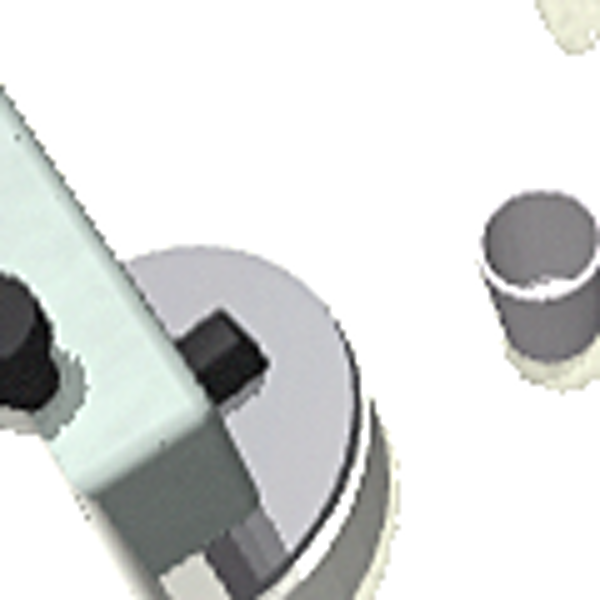

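View pics/c_top13.png

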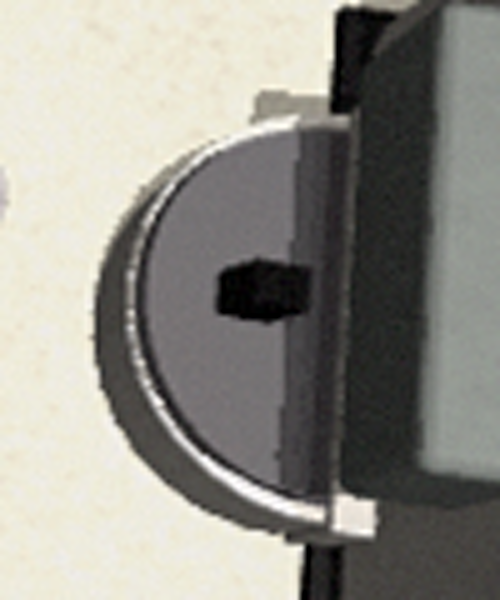

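View pics/top13.png

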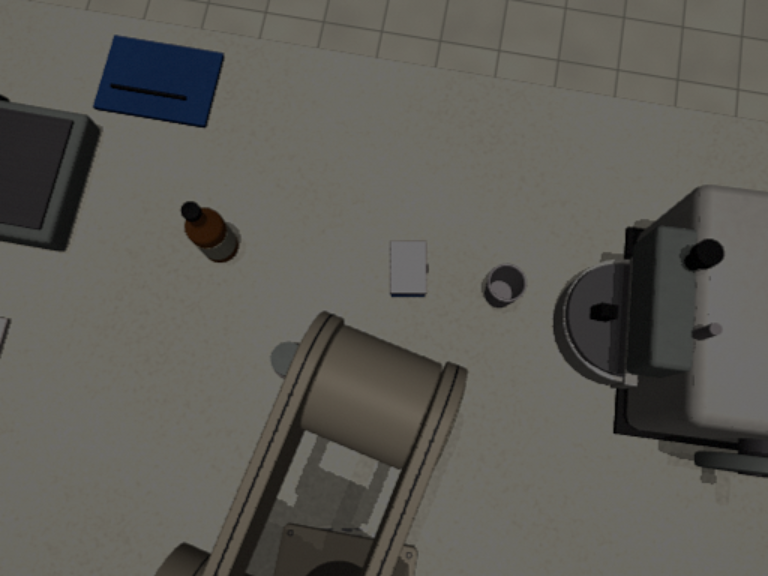

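```bash

python3 -c "
from h import *
go(435,-250,205,2.65)"
python3 -m jog '[[0.01,0.02,0,0,1],[0.03,0.05,0,0,1],[0.05,0.09,0,0,1],[0.07,0.13,0,0,1],[0.09,0.17,0,0,1],[0.11,0.21,0,0,1],[0.12,0.24,0,0,1],[0.12,0.243,0,0,1],[0.12,0.243,0,0,1],[0.12,0.243,0,0,1]]'
python3 -c "
from h import *
s=snap('wrist','wrist14.png')
p=np.array(s['pixels'])[60:360,230:510,::-1];cv2.imwrite('pics/c14.png',cv2.resize(np.clip(p*1.8,0,255).astype(np.uint8),None,fx=2,fy=2,interpolation=cv2.INTER_CUBIC))
go(435,-250,205,2.65)"
```

```text
shift m [1.202e-01 2.434e-01 1.000e-04] turn rad 0.001
now 20.15 [303.3 -12.6 203.4] [179.96  -0.71   2.73] [ 0.86 -0.2  -0.21] 85.2
time: 21.15
tool_pos: [434.4, -249.4, 204.2]
tcp_rot: [-180.0, -0.6, 2.7]
ft_force: [-0.2, 0.0, -0.0]
finger_gap: 85.6
shift m [ 0.0004  0.0009 -0.0004] turn rad 0.001
now 21.2 [ 434.5 -249.1  204.6] [-180.     -0.67    2.74] [ 1.09  0.6  -0.62] 85.5
```

View pics/c14.png

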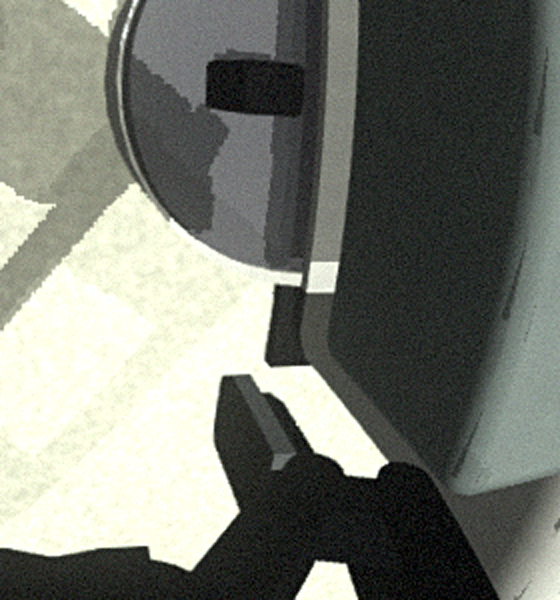

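View pics/wrist14.png

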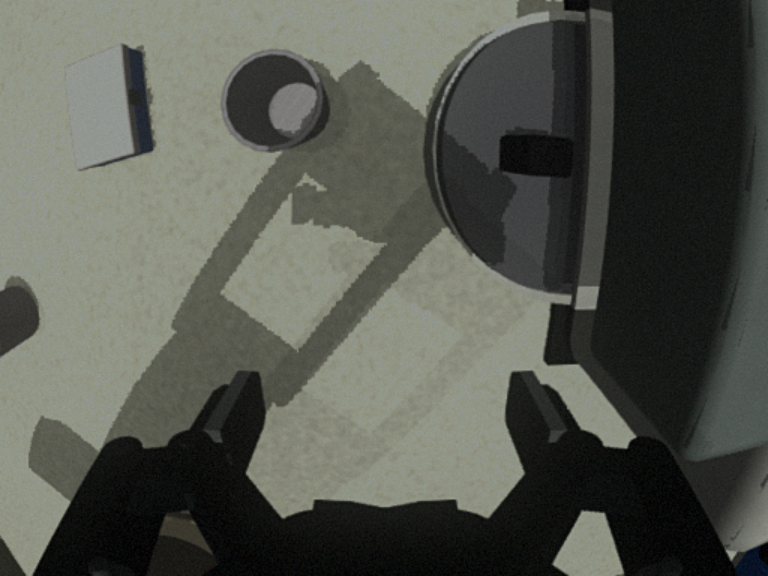

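```bash

python3 - <<'E'
from h import *
s=load('wrist14');P=s['pixels'].min(2)
c=np.array([520.2,-375.2])
for v in (60,80,100,120,140): 
    print(v,P[v,280:320].tolist())
    for u in range(284,306,1):
        x=plane(s,u,v,70,True)[:2]; y=plane(s,u,v,82,True)[:2]
        print((u,P[v,u],round(float(np.hypot(*(x-c))),1)),end=' ')
    print()
E
python3 - <<'E'
from h import *
s=load('top13');P=s['pixels'].min(2)
c=np.array([520.2,-375.2])
for v in (190,200,211,220,230,240):
    print(v,[(int(P[v,u]),round(float(np.hypot(*(plane(s,u,v,70)[:2]-c))),1)) for u in range(370,392)])
E
```

```text
60 [132, 135, 133, 130, 126, 131, 131, 136, 108, 84, 85, 83, 68, 46, 42, 41, 93, 149, 128, 68, 32, 28, 28, 58, 67, 70, 68, 70, 65, 70, 74, 68, 67, 70, 65, 63, 70, 61, 75, 64]
(284, np.uint8(126), 110.2) (285, np.uint8(131), 109.3) (286, np.uint8(131), 108.5) (287, np.uint8(136), 107.6) (288, np.uint8(108), 106.8) (289, np.uint8(84), 105.9) (290, np.uint8(85), 105.1) (291, np.uint8(83), 104.2) (292, np.uint8(68), 103.4) (293, np.uint8(46), 102.5) (294, np.uint8(42), 101.7) (295, np.uint8(41), 100.8) (296, np.uint8(93), 100.0) (297, np.uint8(149), 99.1) (298, np.uint8(128), 98.3) (299, np.uint8(68), 97.5) (300, np.uint8(32), 96.6) (301, np.uint8(28), 95.8) (302, np.uint8(28), 94.9) (303, np.uint8(58), 94.1) (304, np.uint8(67), 93.3) (305, np.uint8(70), 92.4) 
80 [80, 82, 80, 80, 68, 50, 36, 44, 46, 41, 90, 93, 73, 33, 23, 27, 41, 67, 67, 71, 74, 67, 67, 67, 68, 69, 67, 70, 67, 65, 67, 70, 61, 76, 68, 65, 63, 67, 66, 69]
(284, np.uint8(68), 105.1) (285, np.uint8(50), 104.2) (286, np.uint8(36), 103.3) (287, np.uint8(44), 102.4) (288, np.uint8(46), 101.5) (289, np.uint8(41), 100.6) (290, 
[... 3632 characters left out ...]
89.9), (52, 87.5), (53, 85.2), (53, 82.8), (51, 80.4), (51, 78.1), (51, 75.8), (53, 73.4), (52, 71.1), (52, 68.8), (52, 66.4)]
230 [(96, 123.4), (76, 121.2), (28, 118.9), (31, 116.7), (31, 114.5), (31, 112.2), (30, 110.0), (31, 107.8), (29, 105.6), (32, 103.4), (75, 101.2), (112, 99.1), (84, 96.9), (12, 94.8), (25, 92.6), (45, 90.5), (53, 88.4), (54, 86.3), (53, 84.2), (53, 82.1), (53, 80.1), (51, 78.1)]
240 [(102, 134.8), (102, 132.7), (103, 130.6), (105, 128.6), (106, 126.6), (100, 124.5), (82, 122.5), (36, 120.5), (31, 118.5), (32, 116.6), (33, 114.6), (34, 112.7), (34, 110.8), (34, 108.9), (34, 107.0), (35, 105.1), (36, 103.3), (59, 101.5), (93, 99.7), (91, 97.9), (35, 96.2), (21, 94.5)]
```

```bash

python3 - <<'E'
from h import *
s=load('wrist14');G=s['pixels']
a=np.radians(2.65);ux=np.array([np.cos(a),np.sin(a)]);uy=np.array([-np.sin(a),np.cos(a)]);c=np.array([518.4,-335.2])
def T(u,v,z): 
    d=plane(s,u,v,z,True)[:2]-c; return round(float(d@ux),1),round(float(d@uy),1)
for v in (20,50,140,170): print(v,[(int(G[v,u].mean()),T(u,v,74)[1]) for u in range(364,412,2)])
x0,y0,x1,y1=280,0,415,200
p=np.clip(G[y0:y1,x0:x1,::-1]*2.2,0,255).astype(np.uint8);q=cv2.resize(p,None,fx=3,fy=3,interpolation=cv2.INTER_CUBIC)
cv2.imwrite('pics/c15.png',q)
for n in(74,82):
  print(n,'knob',T(333,90,n+38),T(333,116,n+38),T(381,90,n),)
E
```

```text
20 [(70, -12.8), (68, -14.8), (56, -16.9), (38, -19.0), (41, -21.1), (39, -23.2), (32, -25.3), (41, -27.4), (36, -29.6), (36, -31.7), (24, -33.9), (18, -36.1), (23, -38.3), (28, -40.5), (32, -42.7), (76, -44.9), (76, -47.2), (77, -49.4), (79, -51.7), (79, -54.0), (78, -56.3), (77, -58.7), (66, -61.0), (19, -63.4)]
50 [(65, -12.3), (64, -14.3), (63, -16.4), (43, -18.5), (37, -20.5), (40, -22.6), (43, -24.7), (37, -26.8), (39, -29.0), (31, -31.1), (19, -33.3), (23, -35.4), (21, -37.6), (24, -39.8), (35, -42.0), (58, -44.2), (75, -46.4), (74, -48.7), (73, -51.0), (76, -53.2), (80, -55.5), (78, -57.8), (79, -60.2), (22, -62.5)]
140 [(65, -15.3), (48, -17.4), (44, -19.5), (38, -21.7), (41, -23.8), (35, -26.0), (37, -28.1), (35, -30.3), (26, -32.5), (26, -34.7), (28, -36.9), (20, -39.1), (36, -41.4), (48, -43.6), (75, -45.9), (77, -48.2), (75, -50.5), (75, -52.8), (73, -55.1), (67, -57.5), (71, -59.8), (23, -62.2), (25, -64.6), (24, -67.0)]
170 [(41, -17.9), (43, -20.1), (41, -22.2), (41, -24.4), (39, -26.6), (38, -28.8), (36, -31.1), (20, -33.3), (21, -35.5), (23, -37.8), (32, -40.1), (31, -42.4), (69, -44.7), (68, -47.0), (67, -49.3), (74, -51.7), (67, -54.0), (71, -56.4), (69, -58.8), (47, -61.2), (20, -63.6), (20, -66.1), (19, -68.6), (18, -71.0)]
74 knob (9.7, 27.8) (-11.4, 27.2) (14.9, -30.6)
82 knob (9.4, 29.9) (-11.0, 29.2) (14.4, -27.1)
```

View pics/c15.png

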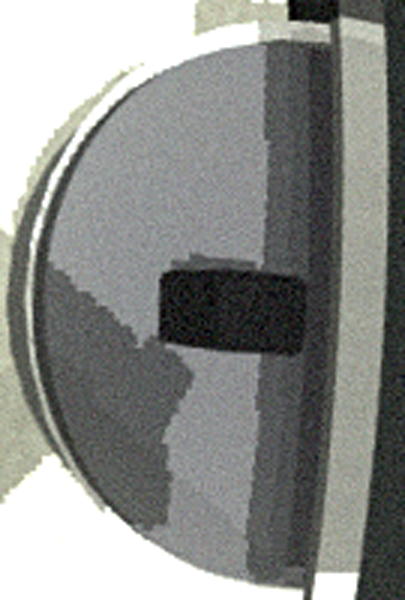

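```bash

python3 -c "
from h import *
go(514.4,-248,140,92.65)"
```

```text
shift m [0.0791 0.0027 0.0655] turn rad -1.569
now 21.2 [ 434.5 -249.1  204.6] [-180.     -0.67    2.74] [ 1.09  0.6  -0.62] 85.5
```

```bash

python3 -m jog '[[0.01,0,0,-0.14,0.8],[0.02,0,0,-0.28,0.5],[0.03,0,0,-0.42,0.2],[0.04,0,0,-0.56,0],[0.05,0,0,-0.7,0],[0.06,0.001,0,-0.84,0],[0.07,0.002,0.01,-0.98,0],[0.079,0.003,0.02,-1.12,0],[0.079,0.003,0.03,-1.26,0],[0.079,0.003,0.04,-1.4,0],[0.079,0.003,0.055,-1.54,0],[0.079,0.003,0.065,-1.569,0],[0.079,0.003,0.065,-1.569,0],[0.079,0.003,0.065,-1.569,0]]'
python3 -c "
from h import *
go(514.4,-247,73.5,92.65)"
```

```text
time: 22.6
tool_pos: [514.3, -247.9, 140.9]
tcp_rot: [179.3, -0.0, 92.5]
ft_force: [0.6, 0.3, 0.1]
finger_gap: -0.1
shift m [ 0.0009 -0.0007  0.0674] turn rad -0.003
now 22.6 [ 514.3 -247.9  140.9] [179.33  -0.    92.48] [0.63 0.35 0.09] -0.1
```

```bash

python3 -m jog '[[0.001,-0.001,0.03,-0.003,0],[0.001,-0.001,0.055,-0.003,0],[0.001,-0.001,0.066,-0.003,0],[0.001,-0.001,0.067,-0.003,0],[0.001,-0.001,0.067,-0.003,0],[-0.005,-0.001,0.067,-0.003,0],[-0.01,-0.001,0.067,-0.003,0],[-0.014,-0.001,0.067,-0.003,0],[-0.016,-0.001,0.067,-0.003,0],[-0.016,-0.001,0.067,-0.003,0]]'
python3 -c "
from h import *
snap('scene','scene16.png');snap('wrist','wrist16.png')
s=load('scene16');x0,y0=110,190;p=s['pixels'][y0:310,x0:230,::-1];cv2.imwrite('pics/c16.png',cv2.resize(np.clip(p*2.,0,255).astype(np.uint8),None,fx=5,fy=5,interpolation=cv2.INTER_CUBIC))
go(514.4,-247,73.5,92.65)"
```

```text
time: 23.6
tool_pos: [514.8, -264.4, 74.0]
tcp_rot: [179.3, 0.0, 92.6]
ft_force: [-1.5, 0.1, 0.1]
finger_gap: -0.1
shift m [0.0169 0.0004 0.0003] turn rad -0.0
now 23.7 [ 514.8 -263.9   73.8] [ 1.7933e+02 -1.0000e-02  9.2640e+01] [-0.58  0.62 -0.62] 0.2
```

View pics/c16.png

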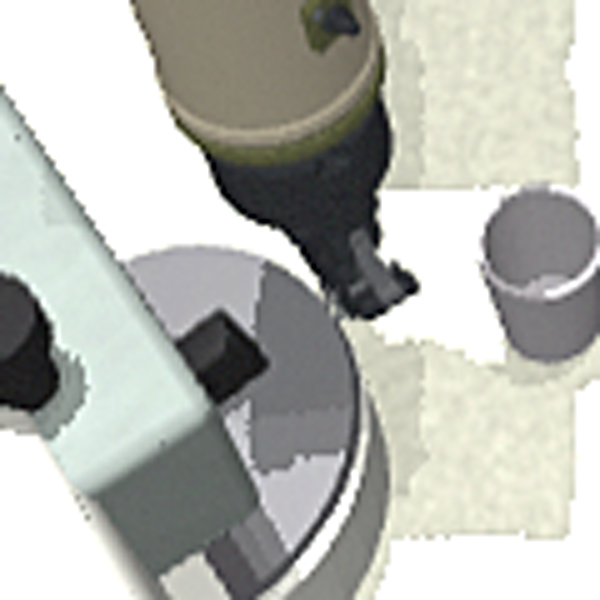

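View pics/wrist16.png

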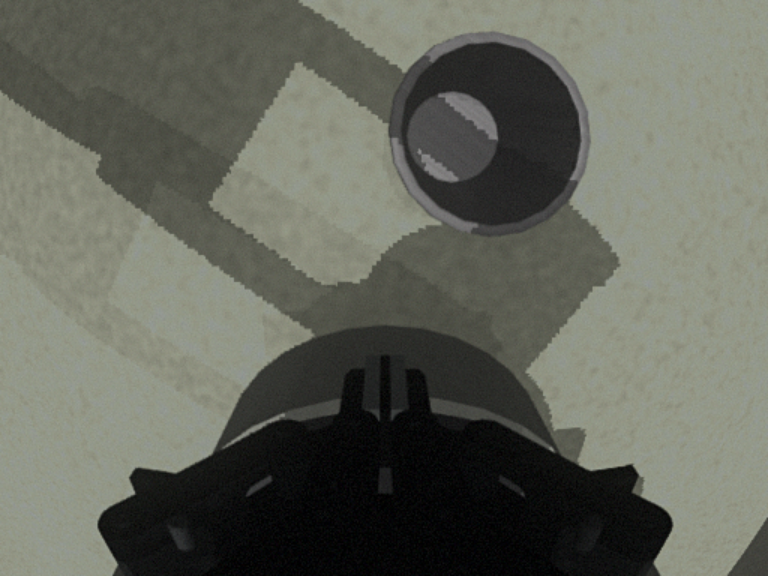

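Shut fingers stand just in front of the cover's crown (c16 around 350,305), over the rim. Push in slowly.

```bash

python3 -m jog '[[-0.0015,0,0,0,0],[-0.003,0,0,0,0],[-0.0045,0,0,0,0],[-0.006,0,0,0,0],[-0.006,0,0,0,0]]'
python3 -m jog '[[-0.001,0,0,0,0],[-0.002,0,0,0,0],[-0.003,0,0,0,0],[-0.003,0,0,0,0]]'
python3 -c "
from h import *
snap('scene','scene17.png')
s=load('scene17');x0,y0=110,190;p=s['pixels'][y0:310,x0:230,::-1];cv2.imwrite('pics/c17.png',cv2.resize(np.clip(p*2.,0,255).astype(np.uint8),None,fx=5,fy=5,interpolation=cv2.INTER_CUBIC))
go(514.4,-247,73.5,92.65)"
```

```text
time: 24.2
tool_pos: [514.9, -267.7, 73.3]
tcp_rot: [179.4, -0.2, 92.7]
ft_force: [0.4, 9.3, 2.2]
finger_gap: 0.1
time: 24.6
tool_pos: [514.8, -267.7, 72.7]
tcp_rot: [179.4, -0.5, 92.7]
ft_force: [0.4, 14.5, 3.7]
finger_gap: -0.3
shift m [ 0.0207  0.0005 -0.0005] turn rad 0.001
now 24.65 [ 514.9 -267.7   72.8] [179.43  -0.53  92.72] [-0.37 14.3   3.59] -0.4
```

View pics/c17.png

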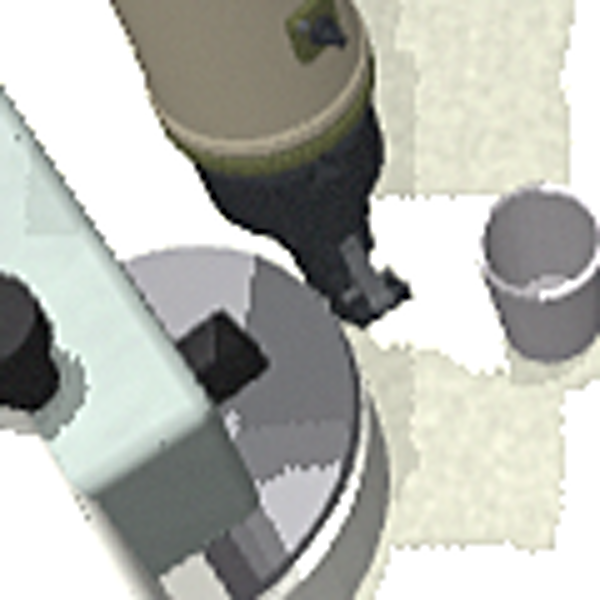

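```bash

python3 - <<'E'
from h import *
s=load('top0')
a=np.radians(2.65);ux=np.array([np.cos(a),np.sin(a)]);uy=np.array([-np.sin(a),np.cos(a)]);c=np.array([518.4,-335.2])
def T(u,v,z): 
    d=plane(s,u,v,z)[:2]-c; return round(float(d@ux),1),round(float(d@uy),1)
print('ledge inner edge',[T(u,v,62) for v,u in((185,412.7),(195,412.7),(205,411.3),(215,411.3),(225,410.6),(235,409.3))])
print('ledge outer',[T(u,v,62) for v,u in((185,418.7),(205,417.7),(225,416.2))],[T(u,v,70) for v,u in((185,419),(205,418),(225,416.5))])
print('black start',[T(u,v,z) for z in (0,50,62) for v,u in((200,405.5),(220,403.5))])
print('ring inner crown', [T(u,v,62) for v,u in((211,384.8),(220,384.7))])
P=s['pixels'].min(2)
for v in(178,181,184,187,190,236,239,242,245,248,251):print(v,P[v,396:424].tolist())
E
```

```text
ledge inner edge [(69.5, -28.7), (44.1, -30.2), (18.6, -28.2), (-6.3, -29.7), (-31.1, -29.5), (-55.9, -27.8)]
ledge outer [(71.4, -43.4), (20.7, -43.8), (-29.3, -42.9)] [(69.2, -41.4), (18.8, -41.7), (-30.8, -40.9)]
black start [(45.0, -32.9), (-8.3, -31.0), (32.3, -17.1), (-18.6, -15.4), (29.2, -13.4), (-21.1, -11.6)]
ring inner crown [(-4.9, 35.1), (-27.1, 33.7)]
178 [106, 102, 86, 70, 49, 40, 40, 32, 35, 35, 38, 34, 20, 20, 22, 21, 16, 19, 17, 16, 18, 16, 16, 19, 28, 28, 14, 15]
181 [32, 37, 40, 36, 38, 38, 37, 36, 39, 43, 37, 31, 23, 20, 19, 21, 17, 17, 16, 14, 16, 15, 19, 22, 29, 28, 16, 16]
184 [36, 36, 34, 39, 35, 38, 38, 36, 27, 24, 13, 10, 6, 9, 6, 4, 8, 14, 18, 15, 19, 16, 16, 22, 28, 24, 14, 17]
187 [37, 34, 22, 13, 9, 5, 8, 6, 6, 6, 6, 9, 3, 6, 6, 7, 8, 14, 20, 18, 18, 17, 19, 25, 30, 14, 13, 15]
190 [92, 94, 100, 89, 65, 64, 66, 66, 67, 58, 17, 4, 7, 5, 7, 7, 10, 18, 19, 18, 17, 18, 18, 28, 31, 15, 14, 18]
236 [61, 70, 66, 67, 68, 69, 59, 19, 0, 5, 4, 4, 7, 9, 17, 19, 17, 19, 16, 22, 22, 29, 25, 13, 15, 15, 13, 18]
239 [38, 37, 37, 39, 48, 63, 62, 18, 9, 2, 3, 8, 5, 11, 20, 18, 19, 17, 21, 19, 27, 32, 9, 15, 16, 15, 16, 16]
242 [36, 36, 39, 37, 35, 37, 37, 33, 21, 19, 16, 12, 5, 13, 19, 17, 17, 20, 18, 20, 24, 25, 15, 18, 17, 16, 16, 15]
245 [106, 96, 71, 46, 35, 37, 39, 32, 19, 22, 23, 20, 17, 19, 18, 18, 19, 17, 20, 23, 27, 29, 15, 15, 18, 20, 19, 18]
248 [40, 68, 100, 110, 109, 106, 102, 95, 73, 43, 39, 38, 31, 31, 28, 17, 17, 15, 17, 21, 36, 52, 51, 37, 22, 16, 17, 21]
251 [33, 36, 35, 31, 33, 39, 50, 63, 91, 110, 109, 108, 104, 97, 95, 94, 87, 76, 68, 39, 58, 98, 98, 98, 97, 98, 100, 100]
```

```bash

python3 - <<'E'
from h import *
for n,x0,y0,x1,y1 in(('scene13',140,270,190,320),('top13',395,160,430,260)):
  s=load(n);p=s['pixels'][y0:y1,x0:x1,::-1];f=600//(y1-y0);cv2.imwrite('pics/d_%s.png'%n,cv2.resize(np.clip(p*3.,0,255).astype(np.uint8),None,fx=f,fy=f,interpolation=cv2.INTER_CUBIC))
E
```

```text
(no output)
```

View pics/d_scene13.png

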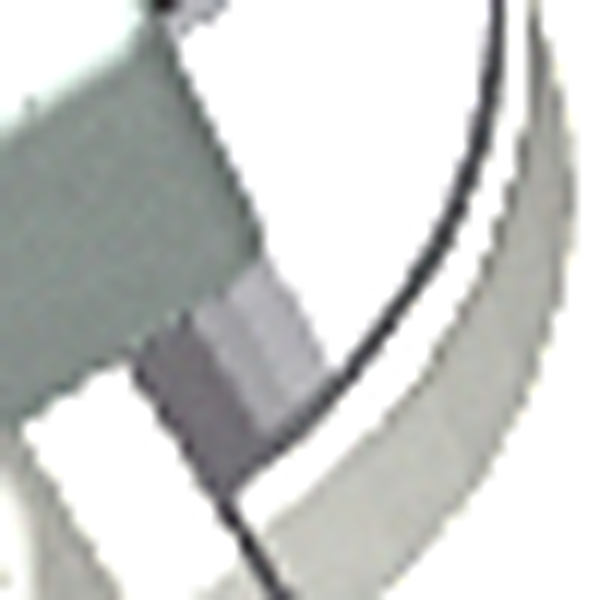

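View pics/d_top13.png

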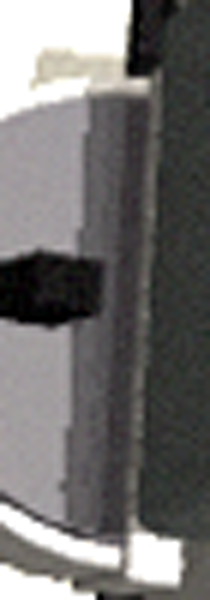

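```bash

python3 - <<'E'
from h import *
s=load('top13');s2=load('scene13')
a=np.radians(2.65);ux=np.array([np.cos(a),np.sin(a)]);uy=np.array([-np.sin(a),np.cos(a)]);c=np.array([518.4,-335.2])
G=s['pixels'].mean(2)
for v in(185,190,225,230,235,240,244): print(v,G[v,404:424].astype(int).tolist())
def T(s,u,v,z): 
    d=plane(s,u,v,z)[:2]-c; return round(float(d@ux),1),round(float(d@uy),1)
for z in(62,66,70,74,78): print(z,'scene corner',T(s2,161.3,306.7,z),'top edge@240',T(s,414.5,240,z),'@235',T(s,414.7,235,z))
E
```

```text
185 [53, 52, 53, 55, 47, 30, 31, 32, 31, 28, 30, 26, 18, 20, 18, 25, 29, 24, 17, 17]
190 [54, 52, 53, 53, 48, 31, 30, 33, 30, 27, 29, 22, 20, 18, 19, 29, 32, 14, 14, 16]
225 [52, 54, 48, 31, 34, 32, 32, 32, 27, 17, 19, 19, 22, 28, 24, 15, 18, 16, 17, 18]
230 [53, 54, 48, 32, 33, 32, 29, 29, 25, 17, 18, 19, 21, 29, 27, 15, 16, 16, 17, 18]
235 [54, 47, 31, 31, 33, 31, 28, 27, 24, 20, 20, 21, 24, 29, 26, 17, 15, 16, 18, 17]
240 [48, 34, 30, 32, 29, 26, 30, 27, 22, 20, 20, 20, 31, 34, 15, 16, 16, 18, 17, 16]
244 [52, 47, 30, 31, 32, 31, 27, 27, 22, 19, 20, 21, 31, 30, 16, 16, 15, 17, 15, 19]
62 scene corner (86.2, -32.0) top edge@240 (-66.3, -40.9) @235 (-54.2, -40.7)
66 scene corner (87.9, -32.1) top edge@240 (-67.0, -39.6) @235 (-54.9, -39.4)
70 scene corner (89.6, -32.1) top edge@240 (-67.6, -38.2) @235 (-55.6, -38.0)
74 scene corner (91.2, -32.2) top edge@240 (-68.3, -36.8) @235 (-56.3, -36.6)
78 scene corner (92.9, -32.3) top edge@240 (-68.9, -35.5) @235 (-57.0, -35.3)
```

```bash

python3 - <<'E'
from h import *
s=load('scene16');ax=np.array([514.8,-263.9,73.8]);cam=-s['R'].T@s['t'];u=(cam-ax)[:2];u/=np.linalg.norm(u)
for R in(38,50,56):
  for h in (110,130,140,150,155,160,165,170): 
    p=proj(s,[ax[0]+R*u[0],ax[1]+R*u[1],ax[2]+h]); w=proj(s,[ax[0]-R*u[1],ax[1]+R*u[0],ax[2]+h]);w2=proj(s,[ax[0]+R*u[1],ax[1]-R*u[0],ax[2]+h])
    print(R,h,((p-[110,190])*5).round(0),((w-[110,190])*5).round(0),((w2-[110,190])*5).round(0))
E
```

```text
38 110 [336. 253.] [398. 152.] [225. 210.]
38 130 [328. 229.] [391. 127.] [214. 186.]
38 140 [324. 217.] [388. 114.] [209. 173.]
38 150 [320. 205.] [385. 101.] [204. 161.]
38 155 [318. 198.] [383.  94.] [201. 154.]
38 160 [316. 192.] [381.  87.] [198. 147.]
38 165 [313. 185.] [380.  81.] [196. 141.]
38 170 [311. 179.] [378.  74.] [193. 134.]
50 110 [344. 277.] [424. 143.] [196. 220.]
50 130 [336. 253.] [418. 118.] [186. 196.]
50 140 [332. 241.] [415. 105.] [180. 183.]
50 150 [328. 229.] [412.  92.] [174. 170.]
50 155 [326. 223.] [411.  85.] [172. 164.]
50 160 [324. 216.] [409.  78.] [169. 157.]
50 165 [322. 210.] [408.  71.] [166. 151.]
50 170 [319. 203.] [406.  65.] [163. 144.]
56 110 [348. 289.] [437. 139.] [182. 225.]
56 130 [340. 266.] [432. 113.] [171. 200.]
56 140 [336. 254.] [429. 100.] [166. 188.]
56 150 [332. 241.] [426.  87.] [160. 175.]
56 155 [330. 235.] [425.  81.] [157. 169.]
56 160 [328. 229.] [423.  74.] [154. 162.]
56 165 [326. 222.] [422.  67.] [151. 155.]
56 170 [324. 216.] [420.  60.] [148. 149.]
```

View pics/scene16.png

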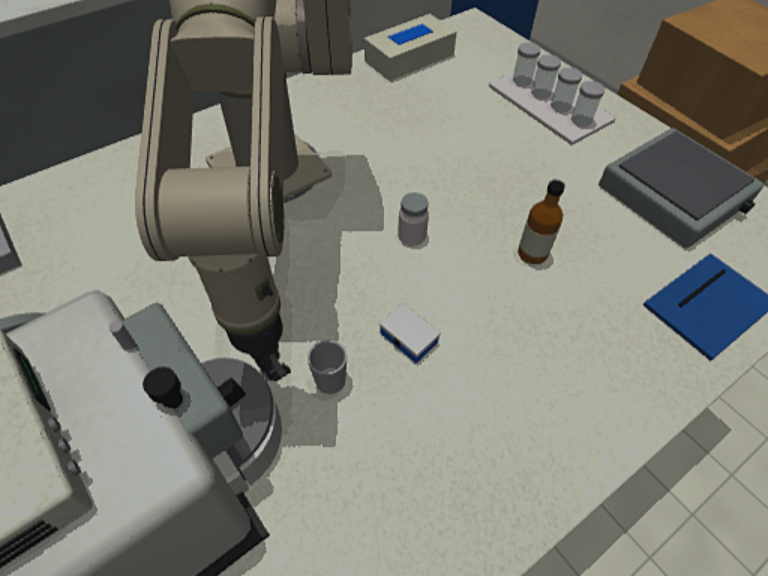

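```bash

python3 -c "
from h import *
go(516.5,-250,150,92.65)"
python3 -m jog '[[0.005,0,0,0,0],[0.015,0,-0.01,0,0],[0.018,0,-0.04,0,0.3],[0.018,0,-0.075,0,0.5],[0.018,0,-0.075,0,0.5],[0.018,0,-0.075,0,0.5]]'
python3 -c "
from h import *
snap('wrist','wrist18.png',1.5);go(517.1,-307.2,150,92.65)"
```

```text
shift m [ 0.0183  0.0032 -0.077 ] turn rad 0.001
now 24.65 [ 514.9 -267.7   72.8] [179.43  -0.53  92.72] [-0.37 14.3   3.59] -0.4
time: 25.25
tool_pos: [514.3, -251.0, 150.1]
tcp_rot: [179.3, -0.4, 92.7]
ft_force: [0.4, 0.6, -0.9]
finger_gap: 42.7
shift m [-0.0568  0.001  -0.0021] turn rad 0.001
now 25.3 [ 513.4 -250.5  148.4] [179.4   -0.48  92.72] [ 0.25  0.91 -0.45] 42.6
```

View pics/wrist18.png

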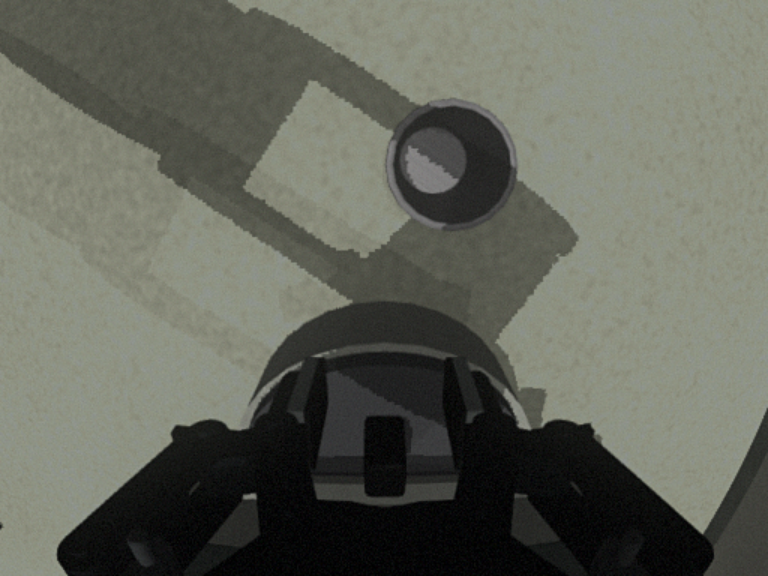

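```bash

python3 - <<'E'
from h import *
s=load('wrist18')
a=np.radians(2.65);ux=np.array([np.cos(a),np.sin(a)]);uy=np.array([-np.sin(a),np.cos(a)]);c=np.array([518.4,-335.2])
def T(u,v,z): 
    d=plane(s,u/1.5,v/1.5,z,True)[:2]-c; return round(float(d@ux),1),round(float(d@uy),1)
for z in (76,78,80): print(z,'knob front base',T(364,416,z),T(406,416,z))
print('crown top',T(385,352,82),T(385,352,78),'rim outer',T(385,344,70),'straight rim',T(385,474,70),'cover edge',T(385,458,74))
E
```

```text
76 knob front base (-11.1, 14.4) (13.4, 14.2)
78 knob front base (-11.0, 15.8) (13.3, 15.6)
80 knob front base (-11.0, 17.2) (13.2, 17.0)
crown top (1.0, 59.6) (1.1, 57.6) rim outer (1.2, 58.5) straight rim (1.3, -37.2) cover edge (1.2, -19.7)
```

```bash

python3 -c "
from h import *
go(517.2,-308.7,87,92.65)"
python3 -m jog '[[-0.01,0.001,0,0,0.5],[-0.025,0.001,0,0,0.5],[-0.04,0.001,0,0,0.5],[-0.05,0.001,0,0,0.5],[-0.055,0.001,0,0,0.5],[-0.058,0.001,0,0,0.5],[-0.058,0.001,0,0,0.5],[-0.058,0.001,0.02,0,0.5],[-0.058,0.001,0.04,0,0.5],[-0.058,0.001,0.055,0,0.5],[-0.058,0.001,0.06,0,0.5],[-0.058,0.001,0.06,0,0.5]]'
python3 -c "
from h import *
snap('wrist','wrist19.png',1.5);snap('scene','scene19.png',1.5);go(517.2,-308.7,87,92.65)"
```

```text
shift m [-0.0589  0.0004  0.0609] turn rad 0.001
now 25.3 [ 513.4 -250.5  148.4] [179.4   -0.48  92.72] [ 0.25  0.91 -0.45] 42.6
time: 26.5
tool_pos: [517.3, -307.2, 87.1]
tcp_rot: [179.5, -0.6, 92.7]
ft_force: [0.6, 0.3, 0.5]
finger_gap: 42.8
shift m [-0.0007 -0.0011  0.0018] turn rad 0.001
now 26.6 [ 518.2 -308.    88.8] [179.35  -0.45  92.73] [-0.07 -0.37 -0.36] 43.1
```

View pics/wrist19.png

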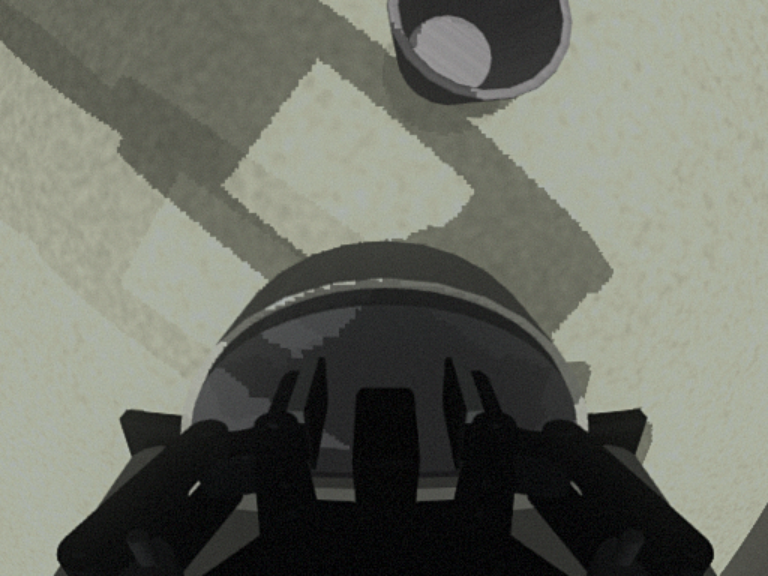

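View pics/scene19.png

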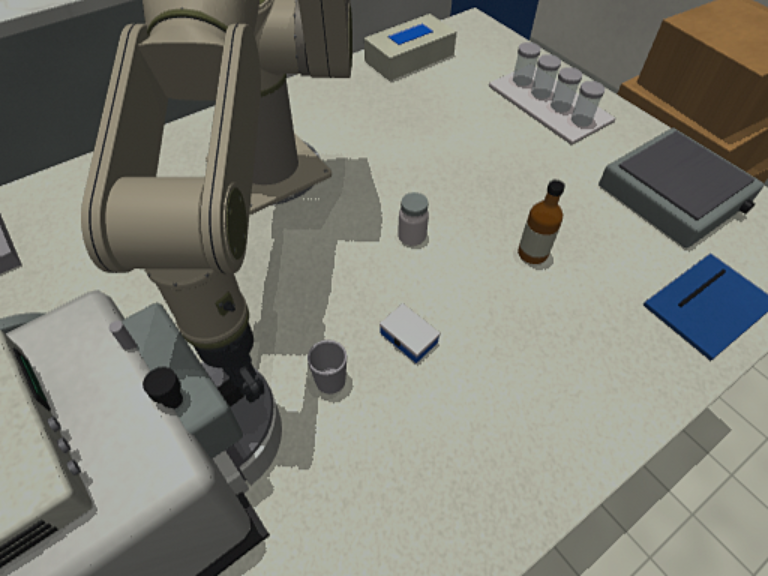

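```bash

python3 -m jog '[[-0.001,-0.001,0.001,0,0.4],[-0.001,-0.001,0.001,0,0.3],[-0.001,-0.001,0.001,0,0.2],[-0.001,-0.001,0.001,0,0.1],[-0.001,-0.001,0.001,0,0],[-0.001,-0.001,0.001,0,0],[-0.001,-0.001,0.001,0,0]]' 40
python3 -c "
from h import *
go(517.2,-308.7,87,92.65)"
```

```text
time: 27.3
tool_pos: [517.7, -309.4, 88.4]
tcp_rot: [179.3, -0.4, 92.7]
ft_force: [0.3, -0.4, 5.5]
finger_gap: 21.2
shift m [ 0.0007 -0.0005  0.0014] turn rad 0.001
now 27.3 [ 517.7 -309.4   88.4] [179.29  -0.4   92.73] [ 0.32 -0.37  5.5 ] 21.2
```

```bash

python3 -m jog '[[0,0,-0.002,0,0],[0,0,-0.004,0,0],[0,0,-0.006,0,0],[0,0,-0.008,0,0],[0,0,-0.01,0,0],[0,0,-0.01,0,0],[0,0,-0.01,0,0]]'
python3 -c "
from h import *
snap('wrist','wrist20.png',1.5);s=snap('scene','scene20.png',1.5)
x0,y0=110,190;p=s['pixels'][y0:310,x0:230,::-1];cv2.imwrite('pics/c20.png',cv2.resize(np.clip(p*2.,0,255).astype(np.uint8),None,fx=5,fy=5,interpolation=cv2.INTER_CUBIC))
go(517.2,-308.7,87,92.65)"
```

```text
time: 28.0
tool_pos: [517.7, -309.5, 98.5]
tcp_rot: [179.3, -0.4, 92.7]
ft_force: [0.3, 0.7, -1.9]
finger_gap: 20.7
shift m [ 0.0006 -0.0005  0.0113] turn rad 0.001
now 28.1 [ 517.6 -309.4   98.3] [179.3   -0.41  92.73] [-0.49  0.22 -1.34] 20.5
```

View pics/wrist20.png

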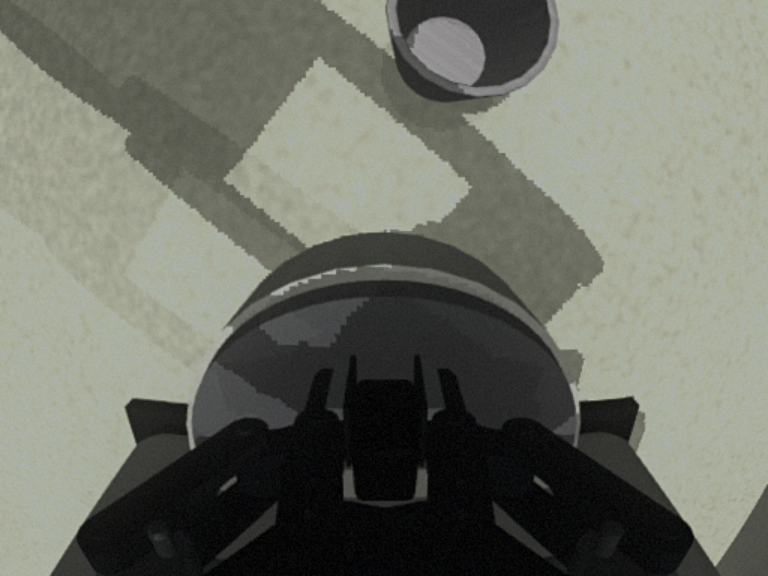

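View pics/c20.png

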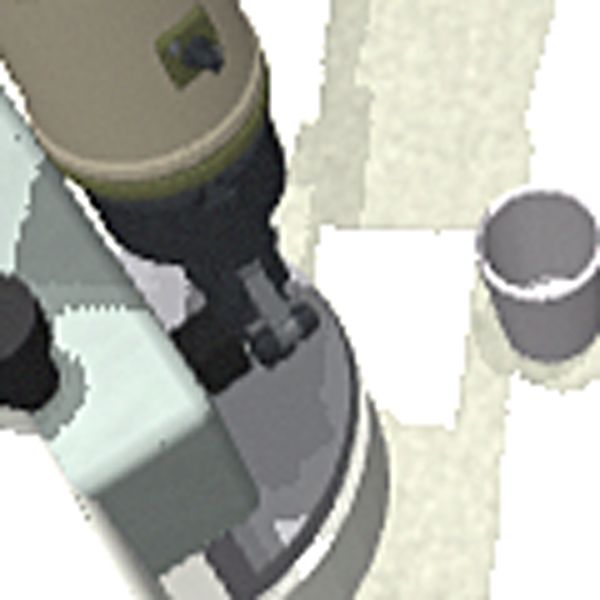

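```bash

python3 -m jog '[[-0.001,0,0,0,0],[-0.002,0,0,0,0],[-0.003,0,0,0,0],[-0.003,0,0,0,0]]'
python3 -m jog '[[-0.001,0,0,0,0],[-0.002,0,0,0,0],[-0.002,0,0,0,0]]'
```

```text
time: 28.5
tool_pos: [517.6, -311.3, 98.2]
tcp_rot: [179.3, -0.5, 92.8]
ft_force: [-2.7, 7.0, 2.2]
finger_gap: 20.8
time: 28.8
tool_pos: [517.5, -310.8, 98.1]
tcp_rot: [179.4, -0.7, 92.8]
ft_force: [-5.1, 15.7, 5.0]
finger_gap: 20.9
```

```bash

python3 -m jog '[[0.0005,0,0,0,0],[0.0015,0,0.001,0,0],[0.0015,0,0.003,0,0],[0.0015,0,0.005,0,0],[0.0015,0,0.007,0,0],[0.0015,0,0.007,0,0]]'
python3 -m jog '[[0,0,0.001,0,0],[0,0,0.002,0,0],[0,0,0.002,0,0]]'
```

```text
time: 29.4
tool_pos: [517.1, -309.2, 90.5]
tcp_rot: [179.5, -0.7, 92.8]
ft_force: [0.4, -0.2, -1.6]
finger_gap: 21.0
time: 29.7
tool_pos: [517.4, -309.5, 89.0]
tcp_rot: [179.4, -0.7, 92.8]
ft_force: [-1.4, 0.1, 2.1]
finger_gap: 20.7
```

```bash

python3 -m jog '[[0,0,-0.002,0,0],[0,0,-0.004,0,0],[-0.001,0,-0.006,0,0],[-0.0018,0,-0.006,0,0],[-0.0018,0,-0.004,0,0],[-0.0018,0,-0.002,0,0],[-0.0018,0,0,0,0],[-0.0018,0,0.001,0,0],[-0.0018,0,0.001,0,0]]'
python3 -m jog '[[-0.0003,0,0.001,0,0],[-0.0003,0,0.002,0,0],[-0.0003,0,0.002,0,0]]'
```

```text
time: 30.6
tool_pos: [517.9, -310.6, 88.9]
tcp_rot: [179.4, -0.7, 92.9]
ft_force: [-1.5, 7.7, 5.6]
finger_gap: 21.1
time: 30.9
tool_pos: [518.4, -310.6, 88.5]
tcp_rot: [179.3, -0.7, 92.9]
ft_force: [-3.7, 7.5, 9.4]
finger_gap: 21.0
```

```bash

python3 -m jog '[[0,0,-0.001,0,0],[0,0,-0.001,0,0.15],[0,0,-0.001,0,0.3],[0,0,-0.001,0,0.45],[0,0,-0.001,0,0.5],[0.002,0,-0.001,0,0.5],[0.004,0,-0.02,0,0.5],[0.02,0,-0.05,0,0.5],[0.05,0,-0.06,0,0.3],[0.058,0,-0.06,0,0],[0.058,0,-0.06,0,0],[0.058,0,-0.06,0,0]]'
python3 -c "
from h import *
snap('wrist','wrist21.png',1.5);s=snap('scene','scene21.png',1.5)
x0,y0=110,190;p=s['pixels'][y0:310,x0:230,::-1];cv2.imwrite('pics/c21.png',cv2.resize(np.clip(p*2.,0,255).astype(np.uint8),None,fx=5,fy=5,interpolation=cv2.INTER_CUBIC))
go(514.4,-247,73.5,92.65)"
```

```text
time: 32.1
tool_pos: [514.4, -253.7, 148.3]
tcp_rot: [179.4, -0.7, 92.9]
ft_force: [0.7, 0.0, -0.0]
finger_gap: 0.0
shift m [ 0.006  -0.0003  0.0747] turn rad 0.003
now 32.2 [ 514.3 -254.   148.1] [179.43  -0.77  92.85] [0.54 0.59 0.18] 0.1
```

View pics/wrist21.png

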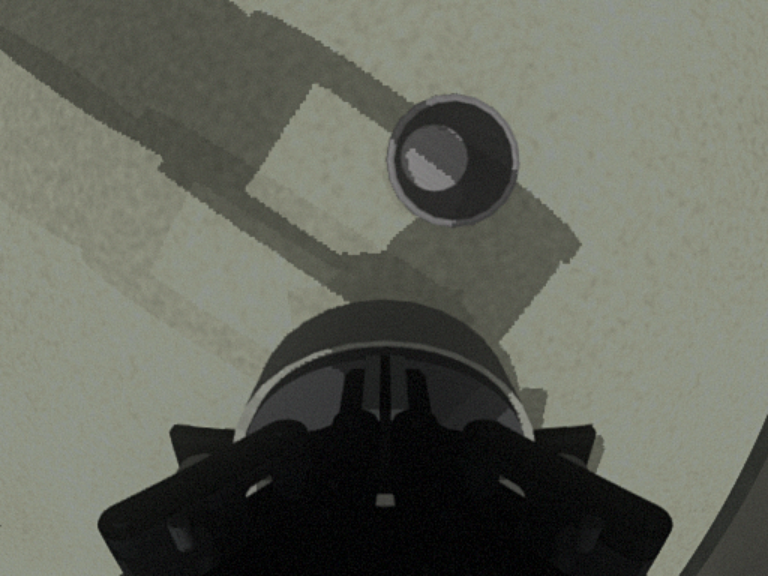

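View pics/c21.png

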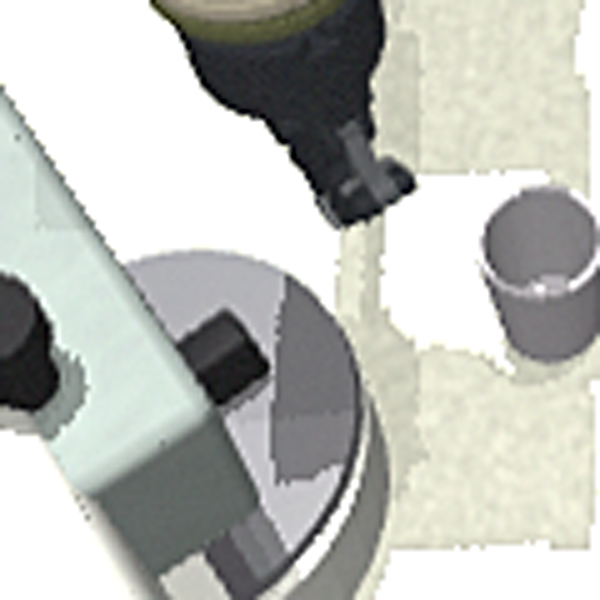

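```bash

python3 -m jog '[[0.006,0,0.02,0.003,0],[0.006,0,0.05,0.003,0],[0.006,0,0.07,0.003,0],[0.006,0,0.075,0.003,0],[0.006,0,0.075,0.003,0],[0,0,0.075,0.003,0],[-0.005,0,0.075,0.003,0],[-0.009,0,0.075,0.003,0],[-0.011,0,0.075,0.003,0],[-0.0125,0,0.075,0.003,0],[-0.014,0,0.075,0.003,0],[-0.0155,0,0.075,0.003,0],[-0.0155,0,0.075,0.003,0]]'
python3 -m jog '[[-0.001,0,0,0,0],[-0.002,0,0,0,0],[-0.003,0,0,0,0],[-0.003,0,0,0,0]]'
```

```text
time: 33.5
tool_pos: [515.7, -268.5, 72.9]
tcp_rot: [179.4, -0.8, 92.7]
ft_force: [-0.2, 0.4, 0.6]
finger_gap: 0.0
time: 33.9
tool_pos: [515.9, -271.7, 72.8]
tcp_rot: [179.4, -0.8, 92.7]
ft_force: [-0.6, 0.1, 0.6]
finger_gap: 0.0
```

```bash

python3 -m jog '[[-0.001,0,0,0,0],[-0.002,0,0,0,0],[-0.002,0,0,0,0]]'
python3 -c "
from h import *
s=snap('scene','scene22.png',1.5)
x0,y0=110,190;p=s['pixels'][y0:310,x0:230,::-1];cv2.imwrite('pics/c22.png',cv2.resize(np.clip(p*2.,0,255).astype(np.uint8),None,fx=5,fy=5,interpolation=cv2.INTER_CUBIC))
go(514.4,-247,73.5,92.65)"
```

```text
time: 34.2
tool_pos: [516.0, -273.9, 72.8]
tcp_rot: [179.4, -0.8, 92.7]
ft_force: [0.0, 0.9, -0.2]
finger_gap: -0.1
shift m [ 0.0269 -0.0003 -0.0003] turn rad 0.0
now 34.25 [ 516.  -273.9   72.8] [179.43  -0.75  92.67] [-0.08 -0.29 -0.4 ] 0.1
```

View pics/c22.png

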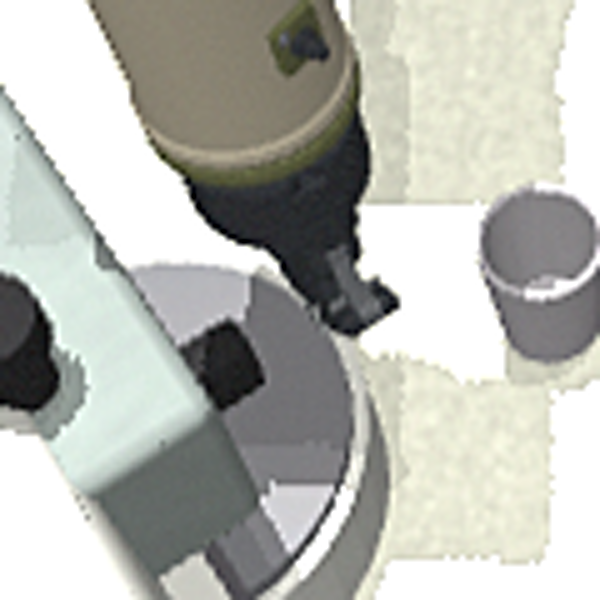

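```bash

python3 -m jog '[[0.005,0,0,0,0],[0.015,0,0,0,0],[0.025,0,-0.02,0,0],[0.04,0,-0.05,0,0],[0.08,0.02,-0.1,0,0],[0.12,0.06,-0.13,0,0],[0.16,0.1,-0.13,0,0],[0.2,0.13,-0.13,0,0],[0.24,0.17,-0.13,0,0],[0.26,0.2,-0.13,0,0],[0.26,0.2,-0.13,0,0]]'
python3 -c "
from h import *
snap('scene','scene23.png');snap('top','top23.png')
for n,x0,y0,x1,y1 in(('scene23',110,190,230,310),('top23',350,150,450,270)):
  s=load(n);p=s['pixels'][y0:y1,x0:x1,::-1];cv2.imwrite('pics/c_%s.png'%n,cv2.resize(np.clip(p*2.2,0,255).astype(np.uint8),None,fx=5,fy=5,interpolation=cv2.INTER_CUBIC))
go(513.9,-237.3,84,2.65)"
```

```text
time: 35.35
tool_pos: [704.0, -1.9, 208.2]
tcp_rot: [179.4, -0.8, 92.9]
ft_force: [-0.3, -0.3, -0.2]
finger_gap: 0.2
shift m [-0.2268 -0.2026  0.1183] turn rad 1.575
now 35.45 [703.6  -2.2 207.5] [179.43  -0.81  92.91] [-0.19  0.07 -0.53] 0.2
```

View pics/c_scene23.png

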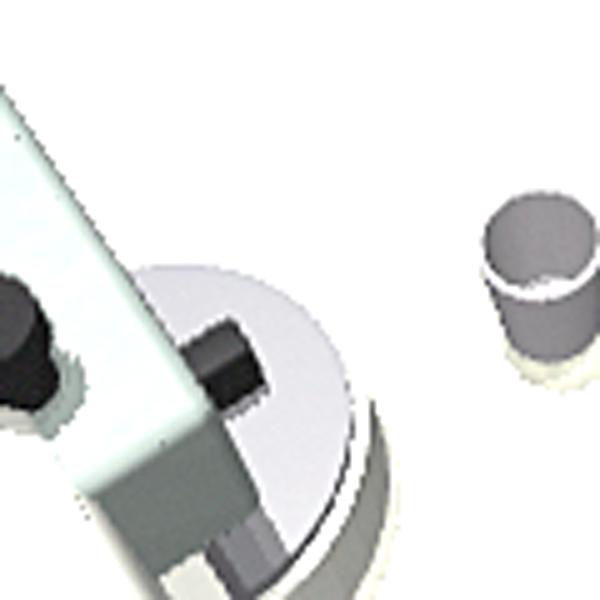

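View pics/c_top23.png

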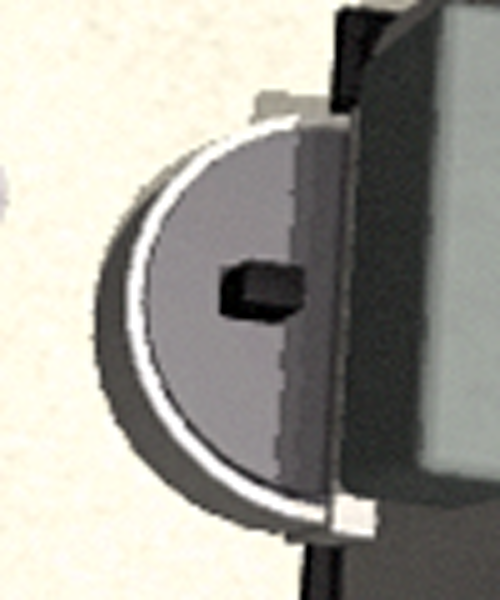

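```bash

python3 - <<'E'
from h import *
from scipy.optimize import least_squares
s=load('top23'); G=cv2.GaussianBlur(s['pixels'],(0,0),.5).mean(2)
a=np.radians(2.65);ux=np.array([np.cos(a),np.sin(a)]);uy=np.array([-np.sin(a),np.cos(a)]);c=np.array([518.4,-335.2]);C=c-40*uy
for v in(190,200,211,220,230,240):
    print(v,[(int(G[v,u]),round(float(np.hypot(*(plane(s,u,v,70)[:2]-C))),1)) for u in range(374,398)][::1][:24] if v in(200,220) else '')
# cover edge: darkest gap -> cover level 45
pts=[];edge=[]
for v in range(186,246):
    r=[float(np.hypot(*(plane(s,u,v,74)[:2]-C))) for u in range(370,425)]
    k=[i for i in range(55) if 84<r[i]<97]; u0=370+k[0]
    w=[(u,G[v,u]) for u in range(u0,370+k[-1]+2)]
    m=min(range(len(w)),key=lambda i:w[i][1])
    for i in range(m,len(w)-1):
        if w[i][1]<42<=w[i+1][1]: pts.append(plane(s,w[i][0]+(42-w[i][1])/(w[i+1][1]-w[i][1]),v,74)[:2]);break
pts=np.array(pts)
for R in (90,):
    q=least_squares(lambda p:np.hypot(*(pts-p).T)-R,C,loss='soft_l1'); d=q.x-C; print('cover vs tray centre',len(pts),'x',d@ux,'y',d@uy,np.std(q.fun))
for v in(185,195,225,232,240): print(v,[(int(G[v,u]),round(float((plane(s,u,v,74)[:2]-c)@uy),1)) for u in range(407,420)])
s=load('scene23');g=s['pixels'].mean(2)
E
```

```text
190 
200 [(31, 106.6), (32, 104.3), (63, 102.0), (102, 99.6), (115, 97.3), (94, 95.0), (50, 92.7), (63, 90.4), (66, 88.1), (65, 85.9), (65, 83.6), (65, 81.3), (64, 79.1), (65, 76.8), (65, 74.6), (65, 72.4), (65, 70.2), (64, 68.0), (64, 65.9), (64, 63.7), (65, 61.6), (65, 59.5), (64, 57.4), (64, 55.4)]
211 
220 [(33, 106.4), (35, 104.1), (65, 101.7), (105, 99.3), (116, 96.9), (94, 94.6), (47, 92.2), (63, 89.9), (67, 87.5), (65, 85.1), (66, 82.8), (67, 80.4), (66, 78.1), (66, 75.7), (66, 73.4), (66, 71.1), (66, 68.7), (66, 66.4), (66, 64.1), (65, 61.8), (65, 59.5), (66, 57.2), (66, 54.9), (65, 52.7)]
230 
240 
cover vs tray centre 12 x 1.1515660893797475 y 4.551468777490297 0.1742094623303585
185 [(63, -10.9), (56, -13.3), (40, -15.8), (38, -18.2), (39, -20.6), (38, -23.0), (34, -25.5), (34, -27.9), (33, -30.3), (34, -32.7), (31, -35.2), (25, -37.6), (27, -40.0)]
195 [(58, -12.4), (45, -14.8), (39, -17.3), (38, -19.7), (37, -22.1), (34, -24.5), (34, -26.9), (34, -29.3), (34, -31.7), (32, -34.2), (27, -36.6), (23, -39.0), (33, -41.4)]
225 [(41, -16.9), (40, -19.3), (41, -21.7), (39, -24.1), (34, -26.4), (33, -28.8), (35, -31.2), (33, -33.6), (28, -36.0), (22, -38.3), (28, -40.7), (28, -43.1), (19, -45.5)]
232 [(39, -18.0), (39, -20.3), (38, -22.7), (36, -25.1), (35, -27.4), (35, -29.8), (34, -32.2), (32, -34.6), (24, -36.9), (25, -39.3), (31, -41.7), (28, -44.0), (19, -46.4)]
240 [(40, -19.1), (38, -21.5), (35, -23.9), (34, -26.2), (35, -28.6), (35, -30.9), (35, -33.3), (29, -35.7), (24, -38.0), (31, -40.4), (33, -42.7), (20, -45.1), (18, -47.5)]
```

```bash

python3 -c "
from h import *
go(516.5,-293.2,130,92.65)"
```

```text
shift m [-0.2821 -0.2024  0.0716] turn rad 0.005
now 35.45 [703.6  -2.2 207.5] [179.43  -0.81  92.91] [-0.19  0.07 -0.53] 0.2
```

```bash

python3 -m jog '[[-0.02,-0.015,0,0,0],[-0.05,-0.036,0,0,0],[-0.09,-0.065,0,0,0],[-0.13,-0.093,0,0,0],[-0.17,-0.122,0,0,0],[-0.21,-0.15,0,0,0],[-0.245,-0.176,0,0,0],[-0.27,-0.193,0.01,0,0],[-0.282,-0.202,0.03,0,0],[-0.282,-0.202,0.06,0,0],[-0.282,-0.202,0.072,0,0],[-0.282,-0.202,0.072,0,0]]'
python3 -c "
from h import *
go(516.5,-293.2,78,92.65)"
```

```text
time: 36.65
tool_pos: [514.9, -291.7, 127.1]
tcp_rot: [179.7, -1.0, 92.9]
ft_force: [-1.0, 0.6, -0.1]
finger_gap: 0.2
shift m [-0.0024  0.0012  0.049 ] turn rad 0.004
now 36.65 [ 514.9 -291.7  127.1] [179.66  -0.98  92.9 ] [-0.98  0.59 -0.05] 0.2
```

```bash

python3 -m jog '[[-0.002,0.001,0.02,0,0],[-0.002,0.001,0.04,0,0],[-0.002,0.001,0.046,0,0],[-0.002,0.001,0.049,0,0],[-0.002,0.001,0.049,0,0]]'
python3 -m jog '[[0,0,0.001,0,0],[0,0,0.002,0,0],[0,0,0.002,0,0]]'
python3 -m jog '[[0,0,0.001,0,0],[0,0,0.001,0,0]]'
```

```text
time: 37.15
tool_pos: [516.9, -292.9, 79.1]
tcp_rot: [179.6, -0.9, 92.9]
ft_force: [-0.1, -0.2, 0.0]
finger_gap: 0.1
time: 37.45
tool_pos: [517.3, -293.0, 77.8]
tcp_rot: [179.6, -0.9, 92.9]
ft_force: [-0.2, 0.1, 0.3]
finger_gap: -0.3
time: 37.65
tool_pos: [517.3, -293.1, 76.9]
tcp_rot: [179.6, -0.9, 92.9]
ft_force: [-0.6, 0.2, 0.8]
finger_gap: -0.1
```

```bash

python3 -m jog '[[0,0,0.001,0,0],[0,0,0.0015,0,0]]'
python3 -m jog '[[0,0,0.001,0,0],[0,0,0.0015,0,0]]'
python3 -m jog '[[0,0,0.001,0,0],[0,0,0.0015,0,0]]'
```

```text
time: 37.85
tool_pos: [517.2, -293.1, 75.2]
tcp_rot: [179.6, -0.9, 92.9]
ft_force: [-0.1, -0.1, 0.8]
finger_gap: -0.1
time: 38.05
tool_pos: [517.2, -293.0, 73.7]
tcp_rot: [179.6, -0.9, 92.9]
ft_force: [-1.0, 1.7, 4.9]
finger_gap: -0.0
time: 38.25
tool_pos: [517.3, -293.1, 73.6]
tcp_rot: [179.6, -0.9, 92.9]
ft_force: [-6.8, 3.7, 14.4]
finger_gap: 0.3
```

```bash

python3 -m jog '[[0,0,-0.003,0,0],[0,0,-0.02,0,0],[0.01,0,-0.06,0,0],[0.05,0.01,-0.1,0,0],[0.09,0.03,-0.13,0,0],[0.13,0.07,-0.13,0,0],[0.17,0.11,-0.13,0,0],[0.21,0.15,-0.13,0,0],[0.25,0.18,-0.13,0,0],[0.28,0.2,-0.13,0,0],[0.28,0.2,-0.13,0,0],[0.28,0.2,-0.13,0,0]]'
python3 -c "
from h import *
snap('scene','scene24.png');snap('top','top24.png')
s=load('top24');x0,y0,x1,y1=350,150,450,270;p=s['pixels'][y0:y1,x0:x1,::-1];cv2.imwrite('pics/c24.png',cv2.resize(np.clip(p*2.2,0,255).astype(np.uint8),None,fx=5,fy=5,interpolation=cv2.INTER_CUBIC))
a,b=load('scene13')['pixels'],s['pixels']
print(np.abs(load('top23')['pixels'].astype(int)-b)[170:260,370:420].mean())
s=load('top24')
G=s['pixels'].mean(2)
c=np.array([518.4,-335.2]);a=np.radians(2.65);uy=np.array([-np.sin(a),np.cos(a)])
for v in(185,195,225,232,240): print(v,[(int(G[v,u]),round(float((plane(s,u,v,74)[:2]-c)@uy),1)) for u in range(412,420)])
"
```

```text
time: 39.45
tool_pos: [702.5, -2.7, 208.8]
tcp_rot: [179.6, -0.9, 93.1]
ft_force: [0.0, -0.4, 0.5]
finger_gap: -0.3
0.8634074074074074
185 [(40, -23.0), (34, -25.5), (33, -27.9), (34, -30.3), (33, -32.7), (31, -35.2), (22, -37.6), (26, -40.0)]
195 [(34, -24.5), (35, -26.9), (34, -29.3), (34, -31.7), (34, -34.2), (28, -36.6), (22, -39.0), (34, -41.4)]
225 [(34, -28.8), (35, -31.2), (34, -33.6), (28, -36.0), (22, -38.3), (27, -40.7), (27, -43.1), (20, -45.5)]
232 [(34, -29.8), (35, -32.2), (33, -34.6), (24, -36.9), (26, -39.3), (34, -41.7), (30, -44.0), (17, -46.4)]
240 [(35, -30.9), (35, -33.3), (29, -35.7), (20, -38.0), (33, -40.4), (33, -42.7), (20, -45.1), (19, -47.5)]
```

View pics/c24.png

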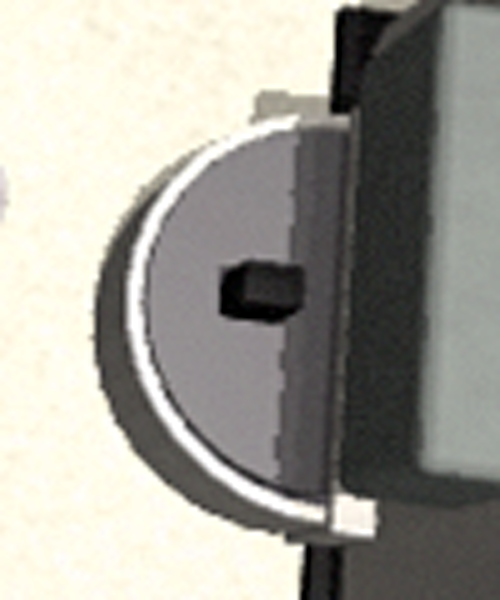

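View pics/scene24.png

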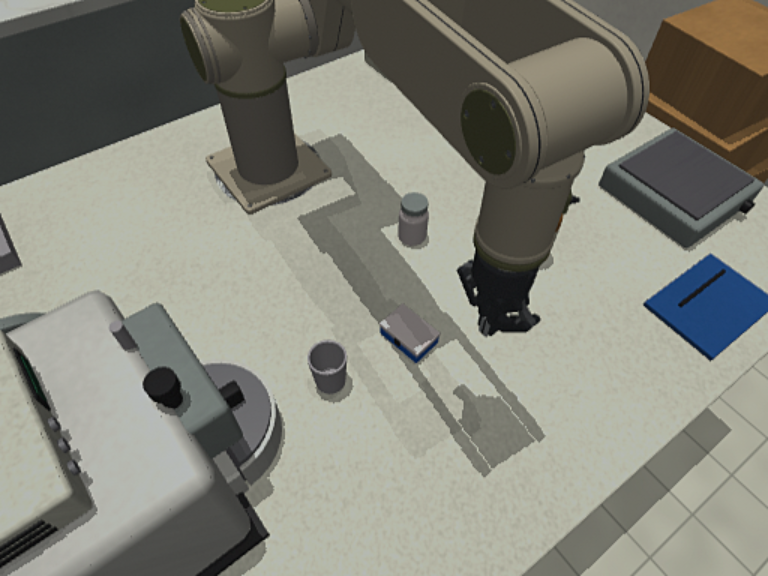

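```bash
python3 -c "
from bench import r
print(r.hand_in())"
```

```text
the job is handed in; nothing more can be done
None
```

I tipped the cover over with a light push, and it came to lie flat on the bench with its knob up. I then set it in the tray and handed the job in at about 39.5 s. No verdict came back.

**How it went in:** The moves only allow a turn about the tool's own axis, so I could not lean the tool 35 degrees as the task describes.
- **Setting down:** I kept the tool upright, gripped the crown end of the knob and set the cover down on the tray, short of the head.
- **First pushes:** Two pushes stopped about 7 mm short, at up to about 15 N. The straight edge was probably catching on the inner edge of the ledge.
- **Freeing it:** I gripped the knob again, lifted the cover about 10 mm and moved it in until the gripper body met what I took to be the head, at about 16 N. I then set it down and nudged the crown, and it dropped in.

**Last checks:**
- **Height:** A touch with shut fingers met the cover near the crown at 73.7 mm; fully home is 74 mm. This touch pressed on the cover with about 14 N.
- **Position:** In the top view the whole rim is visible all round. The straight edge runs along the tray's, with no visible turn. The cover sits about 3.5–4.5 mm towards the round side, against the 8 mm allowed.
- **Arm and bystanders:** The arm is well clear of everything. The jar, slide box and pot look unmoved; the arm hid the bottle in the last picture, and I last saw it standing in place at about 28 s, after which the arm did not touch it as far as I could tell.

**Not checked:** I did not measure the straight edge's height under the head. That it is level there is inferred from the pictures and the crown touch.

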